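Draw the bolt of the hot cooling box with the hooked rod

TASK

The low steel cooling box at the far side of the bench is still hot, so keep the hand off it: pick up the wooden-handled rod with the hooked end, hook the upright post of the bolt on the box's lid and draw the bolt fully back towards you until it stops. Then lay the rod gently down again, flat on the bench, and let go of it. Leave everything else where it is.

Things in the scene. Friction and masses are not known exactly. Their poses are not given: they have to be found in the camera images.
- hookrod_grip (a point): Hooked rod, ~0.3 kg, lying flat. This point: its centre of mass, in the handle, half-way up (16 mm above the bench). Axes: x along the rod to the hooked end, y to the side its prong points to, z up. Wooden handle 24 mm wide (y), 32 high, x = -100 to 30 mm. A 10 mm round steel shank runs on to x = 300 mm and bends square into the prong; a collar on it (32 mm wide, x = 232 to 238) keeps it level.
- hookrod_prong (a point): Middle of the hooked rod's prong: a 10 mm thick round bar that stands square to the shank, level with it, its tip 55 mm to the side of the shank's axis. This point is 300 mm ahead (x) and 25 mm to the side (y) of hookrod_grip, at the same height. Axes as hookrod_grip.
- box: Cooling box, fixed: grey steel, 250 (x) x 190 (y) x 90 mm high, dark lid, vent slots in its sides. Origin under its centre on the bench; x points away from the robot (give or take yaw), z up. The bolt lies on the lid along x at y = 0, in two guide staples 20 mm high over the lid (x = -75 and 85 mm); its nose enters a keeper bracket 24 mm high at x = 115 mm.
- bolt_post (a point): The bolt's upright round steel post, 14 mm in diameter; its cap is 20 mm wide, the top 68 mm above the lid, the underside 60 mm. This point: on its axis, 40 mm above the lid (130 mm above the bench). With the bolt shut it is 20 mm beyond the box's centre; opening moves it along the box's -x, towards the robot. Axes as the box's.
- bolt (a joint): How far the bolt is drawn back, in m: 0 shut, 0.060 fully open against its stop. It starts between 0 and 0.012. It slides with 2 to 4 N of friction and stays where it is left.
- straightrod: Bystander: straight rod without a prong, like the hooked one otherwise. Origin on its underside, below the point of the handle 30 mm from the handle's front end; x along the rod.
- magnet: Bystander: grey welding magnet block, 80 x 55 x 20 mm; origin under its centre.
- wrench: Bystander: steel wrench lying to the right, between the can and the rod on that side; origin on its underside.
- hammer: Bystander: hammer lying at the robot's far right; origin on its underside.
- brush: Bystander: brush lying on the robot's left; origin on its underside.
- spray: Bystander: white metal can, 66 mm wide, 170 mm high, standing to the right of the box; origin under its centre.
- mug: Bystander: white mug, 80 mm wide, 95 mm high, standing to the left of the box; origin under its centre.

How it is judged:
On the way, in this order (a step that is already met when the one before it is completed fails the run):
1. the hooked rod is lifted clear of the bench (height (world z) of hookrod_grip above 0.07 m), for 0.2 s.
2. the bolt is more than 40 mm back, with the hooked rod pressing on it (value of joint bolt above 0.04 m and contact force between hookrod and box above 0.5 N).
At the end, for the whole second after the job is handed in: The bolt stands drawn back more than 52 of its 60 mm; the hooked rod lies flat on the bench (its grip point less than 26 mm and its prong less than 30 mm above it, tilted less than 0.15 rad), let go and at rest (value of joint bolt above 0.052 m and height (world z) of hookrod_grip below 0.026 m and height (world z) of hookrod_prong below 0.03 m and angle between hookrod_grip's own z axis and vertical below 0.15 rad and linear speed of hookrod below 0.02 m/s); the robot touches nothing.
It fails at once if the gripper or the arm touches the hot box or its bolt (more than 0.5 N) (contact force between any of the fingers, the arm and box above 0.5 N).
It fails at once if the hooked rod is dropped: it moves faster than 0.8 m/s with no finger on it (contact force between the fingers and hookrod below 0.1 N and linear speed of hookrod above 0.8 m/s).
It fails at once if a bystander is shoved more than 40 mm (distance of any of straightrod, magnet, wrench, hammer, brush, spray, mug from where it was at the start of the episode above 0.04 m).
It also fails if it takes over 64 s, if anything falls off the work surface, if the arm or the gripper's body presses on something with over 40 N, if the wrist force passes 120 N, or if a joint passes its speed limit or range.

ROBOT

A 6-joint arm with a two-finger parallel gripper is mounted at the origin on the work surface. World frame = base frame: x ahead of the robot, y to its left, z up, the work surface at z = 0. Lengths are in m, angles in rad, forces in N, time in s.
With the tool pointing down it reaches from about 0.35 to 0.775 m from the base axis. Payload 5.5 kg.
Tool frame: the origin (TCP) lies where the fingers leave the gripper's body, on its centre line; the fingertips stand 73 mm ahead of it and the grasp point (between the pads) lies 54 mm ahead of it; z points along the fingers, x is the direction in which the jaws open and shut, and the axes are right-handed (so a half turn about z gives the same grasp; the last joint's range is limited). The gripper opens to 85 mm and grips with 20 to 120 N. Pads are 22 mm wide; open, the fingers measure 114 mm over their backs; the gripper's body (76 mm by 85 mm) begins 54 mm behind the grasp point. The pads swing forward as they close: fully open they stand 13 mm farther back than shut.
Start: joints at [-1.275, 0.313, 0.046, 1.304, 0, 1.431], TCP at [0.243, -0.521, 0.304] pointing down, gripper open.
Joint ranges: [-2.76, 2.76], [-0.86, 1.69], [-1.03, 1.26], [-2.2, 2.34], [-1.47, 1.5], [-3.14, 3.14]. Speed limits (rad/s): [2.57, 2.57, 3.14, 3.14, 3.14, 3.14].

INTERFACE

Orientations are given as a unit quaternion [w, x, y, z].
In Python, from plant import sensors, imaging, close_job, spot_in, place_of gives the robot as it stands.
- The arm moves only by the tool play_rows, never from a script. Its argument "increments" is one flat list of numbers, 6 for each row, row after row: the shift along the tool's x, y, z in units of 30 mm (1.0 is 30 mm), then the turn, a rotation vector about the tool's x, y, z in degrees. A call has 1 to 5 rows; each row shifts and turns the pose as measured when the row begins, along the tool's axes as they then stand; what a row does not reach is not made up. A row lasts 1/12 s, in which the tool goes at most 41.7 mm and 7.16 degrees, less where a joint would pass 70% of its speed; a pose out of reach is approached as far as the arm can. A call is refused whole if a number of a shift passes 1 or a number of a turn 7.16, either way. A call with a gripper value outside its range is refused whole. "fingers" is the gripper command: -1 is shut, 1 is fully open, values between are in proportion, set as the call begins (left out, the last holds). The fingers move at their own pace and stop on an object; the grip force is fixed at half the most. Time passes only in rows, so rows that do not move let the fingers close. It gives the time, the measured TCP pose, the force and the opening at its end, in the units of the state.
- sensors.get_obs(): the state, without advancing time (a new reading comes with each control period).
- imaging.grab_frame(name): name is "scene" or "top"; returns the picture (400x640x3 uint8, red, green, blue); there is no depth.
- imaging.camera_model(name): a dict with "fovy" (degrees; the focal length in pixels is half the picture's height over the tangent of half this angle, whatever the lens; pixels are square), "cx", "cy" (the principal point, pixels), "cam_to_world" (4x4, takes a point from camera to world coordinates). Camera axes: x right, y up, looking along -z (the intrinsics and any distortion apply to the point x, -y, -z); pixel columns grow to the right and rows downward; lengths in m; the calibration is good to about 2 mm. A picture is of the moment at which its call begins. camera_model takes no time and is no camera call.
- close_job(): hands the job in, once; it reports no verdict.
Trained networks look in the newest picture that a camera, given by its name, has taken for a name from the list of things; names that differ only in an ending like _2 or _b are one class to them, and where a whole thing is asked for, a point or a joint stands for the part that bears it (a point fixed in the world has none). Each returns a list of dicts, best first, with "score" (0 to 1); they miss things now and then, are a little off and sometimes report something else, mostly with a low value. They report only what shows in the picture. A call takes as long as a camera call.
- spot_in(label, camera): "rect" ([left, top, right, bottom] in pixels, round what is visible of it).
- place_of(label, camera): "pixel" ([row, column] in pixels: a listed point, or the origin of a listed thing).
The state is a dict: "time_s": time; "joint_positions": joint angles; "qvel": joint speeds; "effort": joint torques, N m; "tcp_pos": TCP position; "ee_rot": TCP orientation; "force": force on the tool from outside, world axes, zero at the start; "moment": the same for the moment, N m; "width": finger opening in m.
Only numpy, scipy, OpenCV 4.12 (cv2) and the standard library are available. Lean on these libraries where they do the work, as an engineer would, in place of code of your own. Each camera call takes 0.05 s, during which the arm holds its last target.

## Working session

There is one attempt and no reset: what is moved stays moved. The work goes in short steps, Python scripts to look and compute and a tool call to move; the robot and the scene stay as the last step left them, time stands still between calls to the robot, and variables do not carry over. Pictures are saved under pics/ and viewed, and the job is handed in when it is done.

Besides the shell and the picture viewer there is one more tool, called after "Call:" by a JSON object that holds its "api" and its "payload". play_rows: Moves the arm, as the interface text tells. Its arguments: {"type":"object","properties":{"increments":{"type":"array","items":{"type":"number"}},"fingers":{"type":"number"}},"required":["increments"]}

```bash
ls; mkdir -p pics; cat > h.py <<'E'
import numpy as np,cv2
from plant import sensors, imaging, close_job, spot_in, place_of
def save(cam,n):
    im=imaging.grab_frame(cam); cv2.imwrite(f'pics/{n}.png',im[:,:,::-1]); return im
def ray(cam,rc):
    m=imaging.camera_model(cam); f=200/np.tan(np.radians(m['fovy'])/2)
    r,c=rc; T=np.array(m['cam_to_world'])
    d=T[:3,:3]@np.array([(c-m['cx'])/f,-(r-m['cy'])/f,-1]); return T[:3,3],d
def at(cam,rc,z):
    o,d=ray(cam,rc); return o+d*(z-o[2])/d[2]
def proj(cam,p):
    m=imaging.camera_model(cam); f=200/np.tan(np.radians(m['fovy'])/2)
    T=np.array(m['cam_to_world']); q=T[:3,:3].T@(np.array(p)-T[:3,3])
    return (m['cy']-f*q[1]/-q[2], m['cx']+f*q[0]/-q[2])
E
python3 - <<'E'
from h import *
for c in('scene','top'):
    save(c,c+'0'); m=imaging.camera_model(c); print(c,m)
    for l,z in(('hookrod_grip',.016),('hookrod_prong',.016),('box',0),('bolt_post',.13),('straightrod',0),('magnet',0),('wrench',0)):
        for d in place_of(l,c)[:2]: print(l,d,at(c,d['pixel'],z).round(4))
print(sensors.get_obs())
E
```

```text
pics
scene {'fovy': 56.831820783577705, 'cx': 320.9109985350342, 'cy': 201.72292469100165, 'cam_to_world': array([[-0.01604346, -0.80897184,  0.58762843,  1.33250075],
       [ 0.99986409, -0.01074917,  0.01250025,  0.04312615],
       [-0.00379583,  0.58774911,  0.80903435,  1.09282344],
       [ 0.        ,  0.        ,  0.        ,  1.        ]])}
hookrod_grip {'pixel': [181.5, 459.6], 'score': 0.72} [0.4499 0.544  0.016 ]
hookrod_grip {'pixel': [175.2, 376.3], 'score': 0.63} [0.4231 0.2347 0.016 ]
hookrod_prong {'pixel': [181.1, 455.2], 'score': 0.61} [0.4482 0.528  0.016 ]
box {'pixel': [257.7, 292.9], 'score': 0.61} [ 0.7678 -0.0623  0.    ]
bolt_post {'pixel': [241.6, 287.9], 'score': 0.48} [ 0.7817 -0.068   0.13  ]
straightrod {'pixel': [178.2, 240.9], 'score': 0.57} [ 0.4313 -0.2824  0.    ]
magnet {'pixel': [202.3, 353.5], 'score': 0.62} [0.5398 0.1452 0.    ]
wrench {'pixel': [222.0, 209.5], 'score': 0.44} [ 0.6321 -0.3644  0.    ]
top {'fovy': 42.65818663213218, 'cx': 315.73446249920113, 'cy': 205.7716989941109, 'cam_to_world': array([[-1.89959511e-03,  9.85074460e-01, -1
[... 823 characters left out ...]
 ]
{'time_s': 0.8, 'joint_positions': array([-1.27458537e+00,  3.13134064e-01,  4.61262602e-02,  1.30361923e+00,
        3.36386800e-06,  1.43121312e+00]), 'qvel': array([ 2.34972415e-03, -4.89279789e-04, -7.98234029e-05,  8.52871265e-04,
       -1.13807655e-03,  8.15430757e-04]), 'effort': array([-4.68098515e-04, -4.80392897e+01,  2.98790860e+01, -1.20078923e-05,
       -6.67103791e-05, -8.03204074e-06]), 'tcp_pos': array([ 0.24273556, -0.52128948,  0.30397149]), 'ee_rot': array([ 5.37085268e-05,  8.43246840e-01, -5.37526520e-01,  6.54449472e-05]), 'force': array([ 0.35500101, -0.35671294, -0.27160694]), 'moment': array([-0.01553313, -0.02579754,  0.02459007]), 'width': 0.08551935416899929}
```

View pictures.

View pics/top0.png

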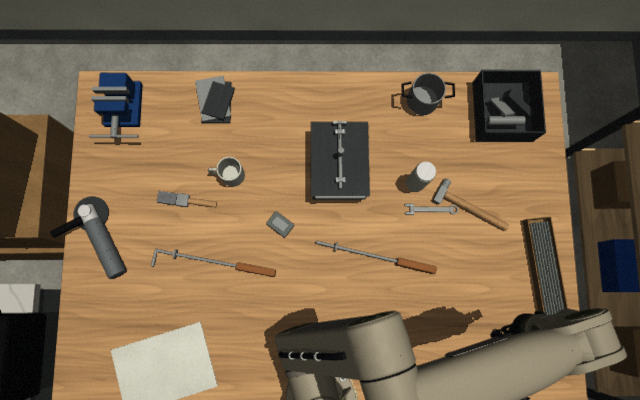

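View pics/scene0.png

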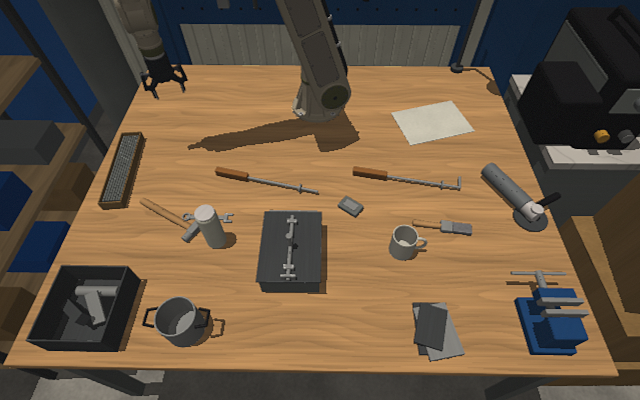

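```bash
python3 - <<'E'
import cv2
a=cv2.imread('pics/top0.png'); b=cv2.imread('pics/scene0.png')
cv2.imwrite('pics/z1.png',cv2.resize(a[235:285,140:290],None,fx=5,fy=5,interpolation=cv2.INTER_CUBIC))
cv2.imwrite('pics/z2.png',cv2.resize(a[110:210,290:450],None,fx=5,fy=5,interpolation=cv2.INTER_CUBIC))
cv2.imwrite('pics/z3.png',cv2.resize(b[155:200,345:475],None,fx=6,fy=6,interpolation=cv2.INTER_CUBIC))
cv2.imwrite('pics/z4.png',cv2.resize(b[190:310,180:340],None,fx=5,fy=5,interpolation=cv2.INTER_CUBIC))
E
```

```text
(no output)
```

View pics/z1.png

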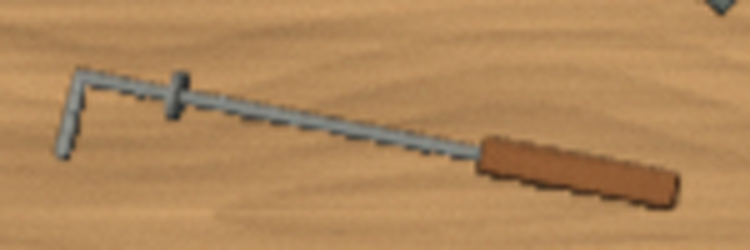

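View pics/z2.png

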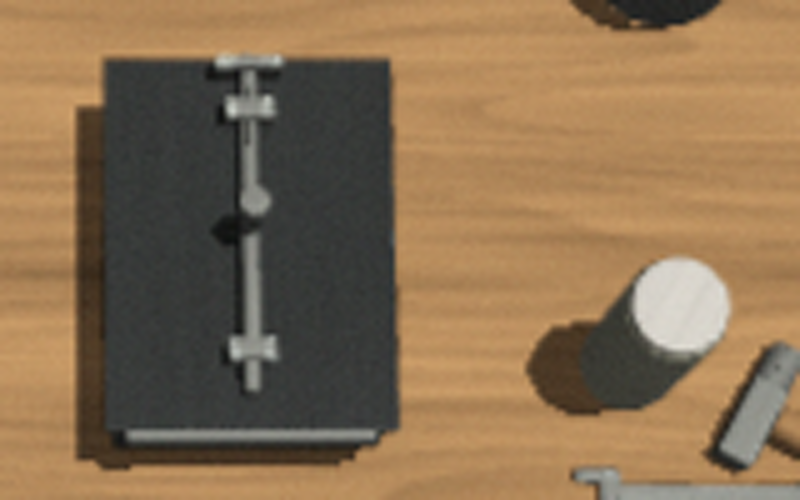

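View pics/z3.png

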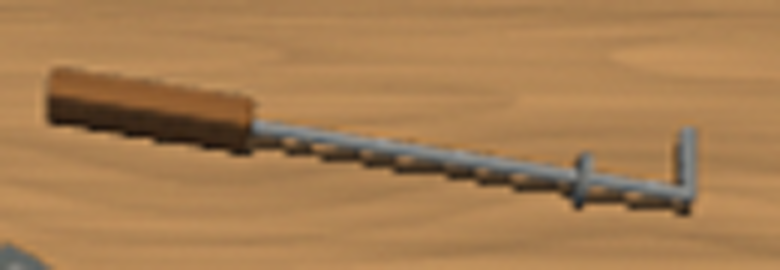

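View pics/z4.png

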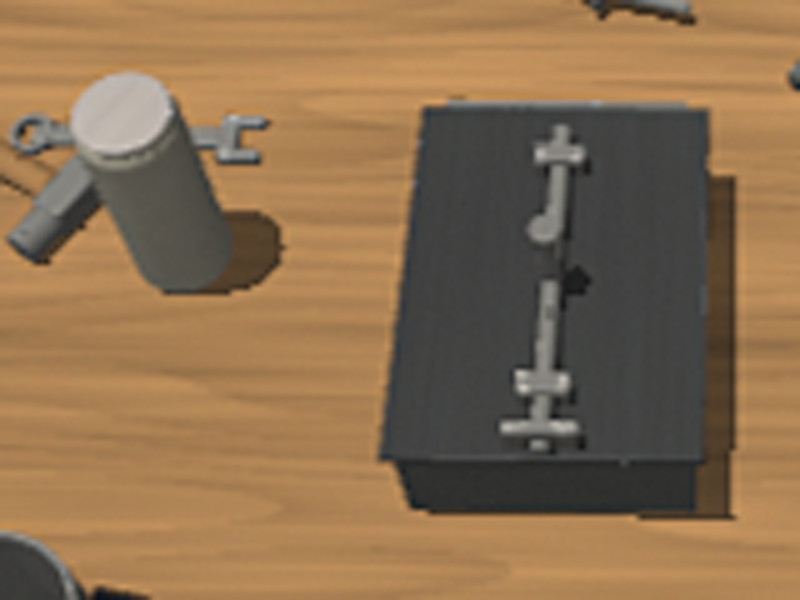

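```bash
python3 - <<'E'
from h import *
for n,rc,z in (('corner',(250.3,156.6),.016),('tip',(265.8,152.5),.016),('hrear',(273,275.3),.032),('hfront',(266,236.5),.032),('collar',(254,175.4),.016),('cap',(149.8,341),.158),('staple near',(179.4,340.6),.105),('staple far',(131,339.9),.108),('keeper',(122.3,339.7),.11),
 ('lidNL',(195.8,311.2),.09),('lidNR',(195.6,369.8),.09),('lidFL',(121.8,310.8),.09),('lidFR',(121.8,368),.09),('can',(171,426),.17)): print(n,at('top',rc,z).round(4))
for n,rc,z in (('corner',(187,459.3),.016),('tip',(177,459.3),.016),('hfront',(174,386),.02),('cap',(235.6,289),.158),('lidNL',(211.5,322),.09),('lidNR',(211.5,265),.09),('lidFL',(281.8,320.4),.09),('lidFR',(281.8,257),.09)): print(n,at('scene',rc,z).round(4))
E
```

```text
corner [0.4716 0.5381 0.016 ]
tip [0.421  0.5489 0.016 ]
hrear [0.3964 0.1465 0.032 ]
hfront [0.4191 0.2725 0.032 ]
collar [0.4594 0.476  0.016 ]
cap [ 0.7725 -0.0628  0.158 ]
staple near [ 0.6899 -0.0637  0.105 ]
staple far [ 0.8501 -0.0629  0.108 ]
keeper [ 0.8789 -0.0624  0.11  ]
lidNL [0.6394 0.0303 0.09  ]
lidNR [ 0.64   -0.1578  0.09  ]
lidFL [0.8874 0.0315 0.09  ]
lidFR [ 0.8876 -0.1569  0.09  ]
can [ 0.7016 -0.3233  0.17  ]
corner [0.4762 0.5376 0.016 ]
tip [0.428  0.5474 0.016 ]
hfront [0.4201 0.2712 0.02  ]
cap [ 0.7775 -0.0629  0.158 ]
lidNL [0.6438 0.0319 0.09  ]
lidNR [ 0.6463 -0.1558  0.09  ]
lidFL [0.8909 0.0308 0.09  ]
lidFR [ 0.8935 -0.153   0.09  ]
```

```bash
cat > plan.py <<'E'
import sys
from h import *
from scipy.spatial.transform import Rotation as R
def state():
    o=sensors.get_obs(); q=o['ee_rot']; return o,np.array(o['tcp_pos']),R.from_quat([q[1],q[2],q[3],q[0]])
def plan(target,ang,n=5,vmax=.9,wmax=7.0,tot=None):
    """ang = world angle (deg) of tool x; signed turn is taken as given by 'tot' (world deg about z) or shortest"""
    o,p,r=state()
    c,s=np.cos(np.radians(ang)),np.sin(np.radians(ang))
    Rt=R.from_matrix(np.array([[c,s,0],[s,-c,0],[0,0,-1]]))
    rows=[]
    for i in range(n):
        d=r.inv().apply(np.array(target)-p)/.03
        k=np.abs(d).max(); 
        if k>vmax: d*=vmax/k
        w=np.degrees((r.inv()*Rt).as_rotvec())
        if tot=='+' and w[2]>10: w=np.array([0,0,-wmax])
        k=np.abs(w).max()
        if k>wmax: w*=wmax/k
        d=d.round(2); w=w.round(1)
        rows+= [*d,*w]; p=p+r.apply(d*.03); r=r*R.from_rotvec(np.radians(w))
    x=state()[2].apply([1,0,0])
    print('t',o['time_s'],'p',np.round(o['tcp_pos'],4),'xang',np.degrees(np.arctan2(x[1],x[0])).round(1),'z',state()[2].apply([0,0,1]).round(3),'F',np.round(o['force'],1),'w',round(o['width'],4),'q',np.round(o['joint_positions'],2))
    print([float(v)+0 for v in rows]); print('end',p.round(4))
if __name__=='__main__':
    a=[float(v) for v in sys.argv[1:5]]
    plan(a[:3],a[3],n=int(sys.argv[5]) if len(sys.argv)>5 else 5,vmax=float(sys.argv[6]) if len(sys.argv)>6 else .9,tot=sys.argv[7] if len(sys.argv)>7 else None)
E
python3 plan.py .45 -.15 .3 169 5 .9 +
```

```text
t 0.8 p [ 0.2427 -0.5213  0.304 ] xang -65.0 z [ 0. -0. -1.] F [ 0.4 -0.4 -0.3] w 0.0855 q [-1.27  0.31  0.05  1.3   0.    1.43]
[-0.65, -0.9, 0.01, 0.0, 0.0, -7.0, -0.5, -0.9, 0.01, 0.0, 0.0, -7.0, -0.36, -0.9, 0.01, 0.0, 0.0, -7.0, -0.24, -0.9, 0.01, 0.0, 0.0, -7.0, -0.12, -0.9, 0.01, 0.0, 0.0, -7.0]
end [ 0.3151 -0.3917  0.3025]
```

Call:
{"api": "play_rows", "payload": {"increments": [-0.65,-0.9,0,0,0,-7,-0.5,-0.9,0,0,0,-7,-0.36,-0.9,0,0,0,-7,-0.24,-0.9,0,0,0,-7,-0.12,-0.9,0,0,0,-7], "fingers": 1}}

```text
time_s: 1.22
tcp_pos: [0.3141, -0.3924, 0.3024]
ee_rot: [0.001, 0.967, -0.254, 0.0]
force: [0.8, 0.7, -0.7]
width: 0.0854
```

```bash
python3 plan.py .45 -.15 .3 169 5 .95 +
```

```text
t 1.2167 p [ 0.3141 -0.3924  0.3024] xang -29.4 z [-0.    -0.003 -1.   ] F [ 0.8  0.7 -0.7] w 0.0854 q [-1.05  0.17 -0.14  1.25 -0.    1.03]
[0.0, -0.95, 0.01, 0.0, 0.0, -7.0, 0.11, -0.95, 0.01, 0.0, 0.0, -7.0, 0.23, -0.95, 0.0, 0.0, 0.0, -7.0, 0.36, -0.95, 0.01, 0.0, 0.0, -7.0, 0.5, -0.95, 0.01, 0.0, 0.0, -7.0]
end [ 0.3868 -0.2622  0.3008]
```

Call:
{"api": "play_rows", "payload": {"increments": [0,-0.95,0,0,0,-7,0.11,-0.95,0,0,0,-7,0.23,-0.95,0,0,0,-7,0.36,-0.95,0,0,0,-7,0.5,-0.95,0,0,0,-7]}}

```text
time_s: 1.63
tcp_pos: [0.3881, -0.2559, 0.3027]
ee_rot: [0.002, 0.998, 0.056, 0.001]
force: [0.7, -0.2, 0.5]
width: 0.0851
```

```bash
python3 plan.py .42 .2 .28 169 15 .95 +
```

```text
t 1.6333 p [ 0.3881 -0.2559  0.3027] xang 6.4 z [ 0.001 -0.005 -1.   ] F [ 0.7 -0.2  0.5] w 0.0851 q [-0.75  0.1  -0.23  1.24 -0.    0.7 ]
[0.17, -0.95, 0.04, 0.0, 0.0, -7.0, 0.3, -0.95, 0.05, 0.0, 0.0, -7.0, 0.43, -0.95, 0.05, 0.0, 0.0, -7.0, 0.58, -0.95, 0.05, 0.0, 0.0, -7.0, 0.75, -0.95, 0.05, 0.0, 0.0, -7.0, 0.95, -0.94, 0.06, 0.0, 0.0, -7.0, 0.95, -0.73, 0.05, 0.0, 0.0, -7.0, 0.95, -0.56, 0.05, 0.0, 0.0, -7.0, 0.95, -0.42, 0.05, 0.0, 0.0, -7.0, 0.95, -0.28, 0.05, 0.0, 0.0, -7.0, 0.95, -0.16, 0.04, 0.0, 0.0, -7.0, 0.95, -0.04, 0.04, 0.0, 0.0, -7.0, 0.95, 0.07, 0.04, 0.0, 0.0, -7.0, 0.95, 0.19, 0.05, 0.0, 0.0, -7.0, 0.39, 0.13, 0.02, 0.0, 0.0, -7.0]
end [0.4201 0.2001 0.28  ]
```

Call:
{"api": "play_rows", "payload": {"increments": [0.17,-0.95,0.04,0,0,-7,0.3,-0.95,0.05,0,0,-7,0.43,-0.95,0.05,0,0,-7,0.58,-0.95,0.05,0,0,-7,0.75,-0.95,0.05,0,0,-7]}}

```text
time_s: 2.05
tcp_pos: [0.4007, -0.0905, 0.2954]
ee_rot: [0.004, 0.933, 0.36, 0.002]
force: [0.8, -0.4, -0.2]
width: 0.0857
```

Call:
{"api": "play_rows", "payload": {"increments": [0.95,-0.94,0.06,0,0,-7,0.95,-0.73,0.05,0,0,-7,0.95,-0.56,0.05,0,0,-7,0.95,-0.42,0.05,0,0,-7,0.95,-0.28,0.05,0,0,-7]}}

```text
time_s: 2.47
tcp_pos: [0.408, 0.0881, 0.2876]
ee_rot: [0.006, 0.777, 0.63, 0.002]
force: [1.4, 0.6, 0.5]
width: 0.0854
```

```bash
python3 plan.py .4165 .245 .2 169 15 .9 +
```

```text
t 2.4667 p [0.408  0.0881 0.2876] xang 78.1 z [ 0.011 -0.007 -1.   ] F [1.4 0.6 0.5] w 0.0854 q [ 0.02  0.01 -0.36  1.19 -0.01  0.23]
[0.9, -0.15, 0.5, 0.0, 0.1, -7.0, 0.9, -0.03, 0.5, 0.0, 0.1, -7.0, 0.9, 0.08, 0.5, 0.0, 0.1, -7.0, 0.9, 0.19, 0.51, 0.0, 0.1, -7.0, 0.9, 0.3, 0.53, 0.0, 0.1, -7.0, 0.6, 0.29, 0.36, 0.1, 0.1, -7.0, 0.0, 0.0, 0.0, 0.1, 0.0, -7.0, 0.0, 0.0, 0.0, 0.0, 0.0, -7.0, 0.0, -0.01, 0.0, 0.0, 0.1, -7.0, 0.0, 0.0, 0.0, 0.1, 0.1, -7.0, 0.0, 0.0, 0.0, 0.1, 0.0, -7.0, 0.0, 0.0, 0.0, 0.0, 0.1, -7.0, 0.0, 0.0, 0.0, 0.1, 0.0, -6.9, -0.01, 0.0, 0.0, 0.0, 0.0, 0.0, 0.0, 0.0, 0.0, 0.0, 0.0, 0.0]
end [0.4166 0.2449 0.2001]
```

Call:
{"api": "play_rows", "payload": {"increments": [0.9,-0.15,0.5,0,0.1,-7,0.9,-0.03,0.5,0,0.1,-7,0.9,0.08,0.5,0,0.1,-7,0.9,0.19,0.51,0,0.1,-7,0.9,0.3,0.53,0,0.1,-7]}}

```text
time_s: 2.88
tcp_pos: [0.4165, 0.2342, 0.2133]
ee_rot: [0.009, 0.546, 0.838, 0.008]
force: [1.1, 0.1, 0.9]
width: 0.0852
```

Call:
{"api": "play_rows", "payload": {"increments": [0.5,0.29,0.36,0.1,0.1,-7,0,0,0,0.1,0,-7,0,0,0,0,0,-7,0,0,0,0,0.1,-7,0,0,0,0.1,0,-7]}}

```text
time_s: 3.3
tcp_pos: [0.416, 0.2586, 0.1976]
ee_rot: [0.005, 0.262, 0.965, 0.003]
force: [0.3, -0.9, 0.0]
width: 0.0853
```

```bash
python3 plan.py .4165 .245 .18 169 5 .9 +; python3 - <<'E'
from h import *
save('top','top1')
for l,z in(('hookrod_grip',.016),('hookrod_prong',.016)):
    for d in place_of(l,'top')[:2]: print(l,d,at('top',d['pixel'],z).round(4))
E
```

```text
t 3.3 p [0.416  0.2586 0.1976] xang 149.7 z [ 0.011  0.003 -1.   ] F [ 0.3 -0.9  0. ] w 0.0853 q [ 0.39  0.2  -0.37  0.99 -0.   -0.65]
[-0.24, -0.39, 0.59, 0.1, 0.2, -7.0, 0.0, 0.0, 0.0, 0.2, 0.2, -7.0, 0.0, 0.0, 0.0, 0.1, 0.2, -5.3, 0.0, 0.0, 0.0, 0.0, 0.0, 0.0, 0.0, 0.0, 0.0, 0.0, 0.0, 0.0]
end [0.4165 0.2449 0.1799]
hookrod_grip {'pixel': [267.7, 240.2], 'score': 0.89} [0.4144 0.2626 0.016 ]
hookrod_prong {'pixel': [255.3, 157.5], 'score': 0.89} [0.4552 0.5343 0.016 ]
```

Call:
{"api": "play_rows", "payload": {"increments": [-0.24,-0.39,0.59,0.1,0.2,-7,0,0,0,0.2,0.2,-7,0,0,0,0.1,0.2,-5.3,0,0,0,0,0,0,0,0,0,0,0,0]}}

```text
time_s: 3.87
tcp_pos: [0.4174, 0.2439, 0.1806]
ee_rot: [0.001, 0.104, 0.995, 0.001]
force: [-0.7, -0.2, 0.9]
width: 0.0854
```

```bash
python3 plan.py .4165 .245 .11 169 5 .6 ; python3 - <<'E'
from h import *
for c in('top','scene'):
    im=save(c,c+'2')
a=cv2.imread('pics/top2.png'); b=cv2.imread('pics/scene2.png')
x=cv2.resize(a[225:285,150:290],None,fx=5,fy=5,interpolation=cv2.INTER_CUBIC)
y=cv2.resize(b[130:200,345:485],None,fx=5,fy=4,interpolation=cv2.INTER_CUBIC)
cv2.imwrite('pics/z5.png',np.vstack([x,y]))
E
```

```text
t 3.8667 p [0.4174 0.2439 0.1806] xang 168.1 z [ 0.002  0.001 -1.   ] F [-0.7 -0.2  0.9] w 0.0854 q [ 0.36  0.21 -0.4   0.95  0.   -1.  ]
[0.01, 0.01, 0.6, 0.1, 0.1, -0.9, 0.01, 0.01, 0.6, 0.0, 0.0, 0.0, 0.01, 0.01, 0.6, 0.0, 0.0, 0.0, 0.01, 0.0, 0.55, 0.0, 0.0, 0.0, 0.0, 0.0, 0.0, 0.0, 0.0, 0.0]
end [0.4165 0.245  0.1101]
```

View pics/z5.png

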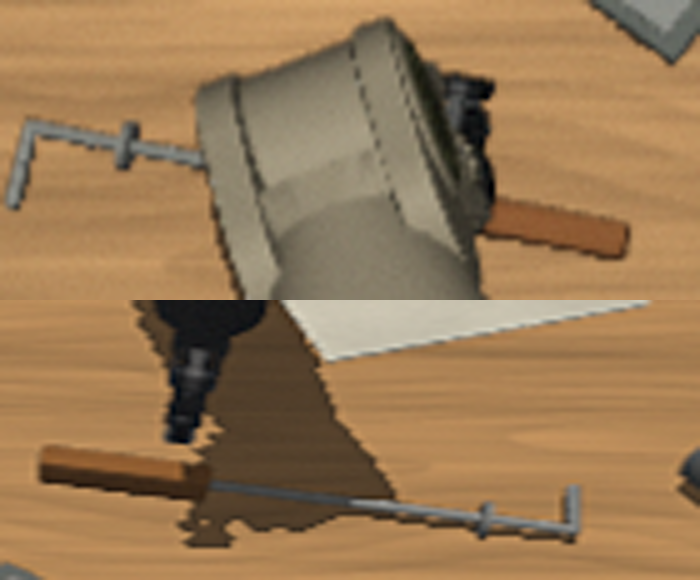

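Call:
{"api": "play_rows", "payload": {"increments": [0.01,0.01,0.6,0.1,0.1,-0.9,0.01,0.01,0.6,0,0,0,0.01,0.01,0.6,0,0,0,0.01,0,0.55,0,0,0,0,0,0,0,0,0]}}

```text
time_s: 4.38
tcp_pos: [0.4193, 0.2465, 0.111]
ee_rot: [0.004, 0.102, 0.995, 0.002]
force: [-0.1, 0.1, 0.3]
width: 0.0855
```

```bash
python3 plan.py .4165 .245 .078 169 5 .3 ; python3 - <<'E'
from h import *
for c in('top','scene'):
    im=save(c,c+'3')
b=cv2.imread('pics/scene3.png')
cv2.imwrite('pics/z6.png',cv2.resize(b[130:200,345:485],None,fx=5,fy=5,interpolation=cv2.INTER_CUBIC))
E
```

```text
t 4.3833 p [0.4193 0.2465 0.111 ] xang 168.3 z [ 0.009  0.003 -1.   ] F [-0.1  0.1  0.3] w 0.0855 q [ 0.37  0.29 -0.5   0.77 -0.   -1.  ]
[0.02, -0.02, 0.3, 0.3, 0.5, -0.7, 0.02, -0.02, 0.3, 0.0, 0.0, 0.0, 0.03, -0.02, 0.3, 0.0, 0.0, 0.0, 0.01, -0.01, 0.2, 0.0, 0.0, 0.0, 0.0, 0.0, 0.0, 0.0, 0.0, 0.0]
end [0.4165 0.2449 0.078 ]
```

View pics/z6.png

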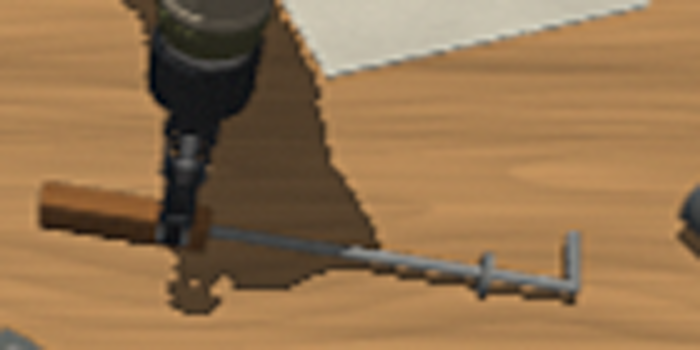

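Call:
{"api": "play_rows", "payload": {"increments": [0.02,-0.02,0.3,0.3,0.5,-0.7,0.02,-0.02,0.3,0,0,0,0.03,-0.02,0.3,0,0,0,0.01,-0.01,0.2,0,0,0,0,0,0,0,0,0]}}

```text
time_s: 4.9
tcp_pos: [0.4207, 0.2466, 0.0813]
ee_rot: [0.004, 0.096, 0.995, 0.002]
force: [0.4, 0.4, 0.4]
width: 0.0857
```

Call:
{"api": "play_rows", "payload": {"increments": [0,0,0,0,0,0,0,0,0,0,0,0,0,0,0,0,0,0,0,0,0,0,0,0,0,0,0,0,0,0], "fingers": -1}}

```text
time_s: 5.32
tcp_pos: [0.4203, 0.2465, 0.0812]
ee_rot: [0.003, 0.096, 0.995, 0.002]
force: [-3.1, 0.8, 1.2]
width: 0.0253
```

Call:
{"api": "play_rows", "payload": {"increments": [0,0,0,0,0,0,0,0,0,0,0,0,0,0,0,0,0,0,0,0,0,0,0,0,0,0,0,0,0,0]}}

```text
time_s: 5.73
tcp_pos: [0.4202, 0.2466, 0.0815]
ee_rot: [0.003, 0.096, 0.995, 0.002]
force: [-0.1, -0.5, -1.3]
width: 0.0229
```

```bash
python3 plan.py .4165 .245 .10 169 5 .3
```

```text
t 5.7333 p [0.4202 0.2466 0.0815] xang 169.0 z [ 0.007  0.003 -1.   ] F [-0.1 -0.5 -1.3] w 0.0229 q [ 0.37  0.33 -0.53  0.7   0.   -1.01]
[0.05, -0.04, -0.3, 0.3, 0.4, 0.0, 0.06, -0.03, -0.3, 0.0, 0.0, 0.0, 0.0, 0.0, -0.02, 0.0, 0.0, 0.0, 0.0, 0.0, 0.0, 0.0, 0.0, 0.0, 0.0, 0.0, 0.0, 0.0, 0.0, 0.0]
end [0.4165 0.2451 0.1001]
```

Call:
{"api": "play_rows", "payload": {"increments": [0,0,-0.3,0,0,0,0,0,-0.5,0,0,0,0,0,-0.6,0,0,0,0,0,-0.7,0,0,0,0,0,-0.7,0,0,0]}}

```text
time_s: 6.15
tcp_pos: [0.4147, 0.2442, 0.164]
ee_rot: [-0.003, 0.096, 0.995, -0.002]
force: [0.1, -0.2, -3.0]
width: 0.0227
```

Call:
{"api": "play_rows", "payload": {"increments": [0,0,-0.8,0,0,0,0,0,-0.8,0,0,0,0,0,-0.8,0,0,0,0,0,-0.6,0,0,0,0,0,0,0,0,0]}}

```text
time_s: 6.57
tcp_pos: [0.4144, 0.244, 0.2634]
ee_rot: [-0.002, 0.096, 0.995, -0.001]
force: [-0.1, -0.7, -3.0]
width: 0.0229
```

```bash
python3 plan.py .43 .15 .26 90 15 .5;  python3 - <<'E'
from h import *
for c in('top','scene'):
    im=save(c,c+'4')
cv2.imwrite('pics/z7.png',np.vstack([cv2.imread(f'pics/{c}4.png')[100:330,100:520] for c in('top','scene')]))
E
```

```text
t 6.5667 p [0.4144 0.244  0.2634] xang 169.0 z [-0.004 -0.002 -1.   ] F [-0.1 -0.7 -3. ] w 0.0229 q [ 0.37  0.15 -0.26  1.16 -0.   -1.01]
[-0.19, -0.5, 0.02, 0.0, 0.0, 7.0, -0.26, -0.5, 0.02, 0.0, 0.0, 7.0, -0.34, -0.5, 0.02, 0.0, 0.0, 7.0, -0.44, -0.5, 0.03, 0.0, 0.0, 7.0, -0.5, -0.44, 0.02, 0.0, 0.0, 7.0, -0.12, -0.08, 0.01, 0.0, 0.0, 7.0, 0.0, 0.0, 0.0, -0.1, 0.0, 7.0, 0.0, 0.0, 0.0, 0.0, 0.0, 7.0, 0.0, 0.0, 0.0, -0.1, 0.0, 7.0, 0.0, 0.0, 0.0, 0.0, 0.0, 7.0, 0.0, 0.0, 0.0, -0.1, 0.0, 7.0, 0.0, 0.0, 0.0, 0.0, 0.0, 2.0, 0.0, 0.0, 0.0, 0.0, 0.0, 0.0, 0.0, 0.0, 0.0, 0.0, 0.0, 0.0, 0.0, 0.0, 0.0, 0.0, 0.0, 0.0]
end [0.4301 0.1499 0.26  ]
```

View pics/z7.png

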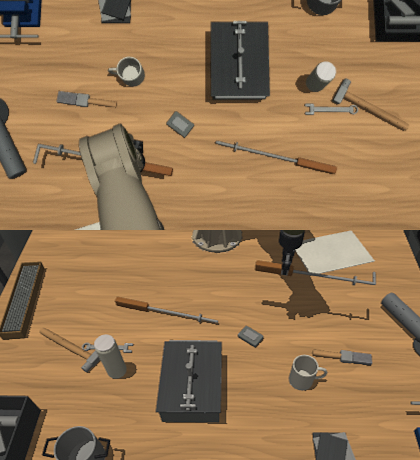

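Call:
{"api": "play_rows", "payload": {"increments": [-0.19,-0.5,-0.1,0,0,3,-0.26,-0.5,-0.2,0,0,5,-0.34,-0.5,-0.2,0,0,6,-0.44,-0.5,-0.2,0,0,6,-0.5,-0.5,-0.2,0,0,6]}}

```text
time_s: 7.08
tcp_pos: [0.4299, 0.153, 0.2773]
ee_rot: [-0.011, 0.322, 0.947, -0.007]
force: [-0.1, -0.9, -3.5]
width: 0.023
```

```bash
python3 plan.py .44 -.09 .29 90 15 .6
```

```text
t 7.0833 p [0.4299 0.153  0.2773] xang 142.4 z [-0.026 -0.006 -1.   ] F [-0.1 -0.9 -3.5] w 0.023 q [ 0.17  0.11 -0.27  1.21 -0.   -0.75]
[-0.5, -0.6, -0.04, -0.2, 0.0, 7.0, -0.6, -0.56, -0.04, -0.2, -0.1, 7.0, -0.6, -0.44, -0.04, -0.2, 0.0, 7.0, -0.6, -0.33, -0.04, -0.2, -0.1, 7.0, -0.6, -0.24, -0.03, -0.2, 0.0, 7.0, -0.6, -0.16, -0.03, -0.2, 0.0, 7.0, -0.6, -0.09, -0.03, -0.2, -0.1, 7.0, -0.6, -0.01, -0.03, -0.2, 0.0, 3.4, -0.6, 0.03, -0.03, 0.0, 0.0, 0.0, -0.6, 0.02, -0.03, 0.0, 0.0, 0.0, -0.6, 0.03, -0.03, 0.0, 0.0, 0.0, -0.6, 0.02, -0.04, 0.0, 0.0, 0.0, -0.2, 0.01, -0.01, 0.0, 0.0, 0.0, 0.0, 0.0, 0.0, 0.0, 0.0, 0.0, 0.0, 0.0, 0.0, 0.0, 0.0, 0.0]
end [ 0.44   -0.09    0.2901]
```

Call:
{"api": "play_rows", "payload": {"increments": [-0.5,-0.6,-0.04,-0.2,0,6,-0.6,-0.56,-0.04,-0.2,-0.1,6,-0.6,-0.46,-0.04,-0.2,0,6,-0.6,-0.36,-0.04,-0.2,-0.1,6,-0.6,-0.26,-0.03,-0.2,0,6]}}

```text
time_s: 7.5
tcp_pos: [0.4315, 0.0367, 0.2739]
ee_rot: [-0.011, 0.567, 0.824, -0.007]
force: [0.9, -0.7, -4.0]
width: 0.0226
```

```bash
python3 plan.py .44 -.09 .29 90 15 .6
```

```text
t 7.5 p [0.4315 0.0367 0.2739] xang 110.9 z [-0.025  0.001 -1.   ] F [ 0.9 -0.7 -4. ] w 0.0226 q [-0.1   0.07 -0.33  1.19 -0.   -0.47]
[-0.6, -0.19, -0.08, -0.5, -0.1, 7.0, -0.6, -0.11, -0.08, -0.5, -0.1, 7.0, -0.6, -0.03, -0.08, -0.4, -0.1, 6.9, -0.6, 0.04, -0.08, 0.0, 0.0, 0.0, -0.6, 0.04, -0.08, 0.0, 0.0, 0.0, -0.6, 0.04, -0.07, 0.0, 0.0, 0.0, -0.59, 0.04, -0.07, 0.0, 0.0, 0.0, 0.0, 0.0, 0.0, 0.0, 0.0, 0.0, 0.0, 0.0, 0.0, 0.0, 0.0, 0.0, 0.0, 0.0, 0.0, 0.0, 0.0, 0.0, 0.0, 0.0, 0.0, 0.0, 0.0, 0.0, 0.0, 0.0, 0.0, 0.0, 0.0, 0.0, 0.0, 0.0, 0.0, 0.0, 0.0, 0.0, 0.0, 0.0, 0.0, 0.0, 0.0, 0.0, 0.0, 0.0, 0.0, 0.0, 0.0, 0.0]
end [ 0.4399 -0.0901  0.2899]
```

Call:
{"api": "play_rows", "payload": {"increments": [-0.6,-0.19,-0.1,-0.5,-0.1,6,-0.6,-0.11,-0.1,-0.5,-0.1,6,-0.6,-0.03,-0.1,-0.4,-0.1,6,-0.6,0.04,-0.08,0,0,2.5,-0.6,0.04,-0.08,0,0,0]}}

```text
time_s: 7.92
tcp_pos: [0.4325, -0.0586, 0.2765]
ee_rot: [-0.008, 0.714, 0.701, -0.005]
force: [-0.3, -0.1, -3.7]
width: 0.0229
```

Call:
{"api": "play_rows", "payload": {"increments": [-0.4,0,-0.1,-0.2,0,0,-0.2,0,0,-0.2,0,0,0,0,0,0,0,0,0,0,0,0,0,0,0,0,0,0,0,0]}}

```text
time_s: 8.33
tcp_pos: [0.4287, -0.0789, 0.2716]
ee_rot: [-0.012, 0.716, 0.698, -0.005]
force: [0.4, 0.8, -3.4]
width: 0.0227
```

```bash
python3 plan.py .44 -.09 .29 90 5 .6;  python3 - <<'E'
from h import *
for c in('top','scene'):
    im=save(c,c+'5')
    for l,z in(('hookrod_prong',.225),('bolt_post',.13),('hookrod_grip',.225)):
        for d in place_of(l,c)[:2]: print(c,l,d,at(c,d['pixel'],z).round(4))
cv2.imwrite('pics/z8.png',cv2.resize(cv2.imread('pics/top5.png')[110:290,280:440],None,fx=3.3,fy=3.3,interpolation=cv2.INTER_CUBIC))
cv2.imwrite('pics/z9.png',cv2.resize(cv2.imread('pics/scene5.png')[120:300,220:380],None,fx=3.3,fy=3.3,interpolation=cv2.INTER_CUBIC))
E
```

```text
t 8.3333 p [ 0.4287 -0.0789  0.2716] xang 88.6 z [-0.024  0.01  -1.   ] F [ 0.4  0.8 -3.4] w 0.0227 q [-0.37  0.08 -0.33  1.19  0.   -0.34]
[-0.34, 0.36, -0.6, -1.4, -0.5, -1.4, -0.02, 0.01, -0.03, 0.0, 0.0, 0.0, 0.0, 0.0, 0.0, 0.0, 0.0, 0.0, 0.0, 0.0, 0.0, 0.0, 0.0, 0.0, 0.0, 0.0, 0.0, 0.0, 0.0, 0.0]
end [ 0.44   -0.0901  0.2901]
top hookrod_prong {'pixel': [162.9, 341.2], 'score': 0.5} [ 0.7127 -0.0589  0.225 ]
top bolt_post {'pixel': [150.8, 339.0], 'score': 0.6} [ 0.7773 -0.0581  0.13  ]
scene hookrod_prong {'pixel': [213.9, 285.9], 'score': 0.79} [ 0.7462 -0.0689  0.225 ]
scene bolt_post {'pixel': [241.1, 291.6], 'score': 0.49} [ 0.7798 -0.057   0.13  ]
scene hookrod_grip {'pixel': [139.0, 284.9], 'score': 0.79} [ 0.447  -0.0936  0.225 ]
scene hookrod_grip {'pixel': [179.1, 243.0], 'score': 0.28} [ 0.6203 -0.2085  0.225 ]
```

View pics/z8.png

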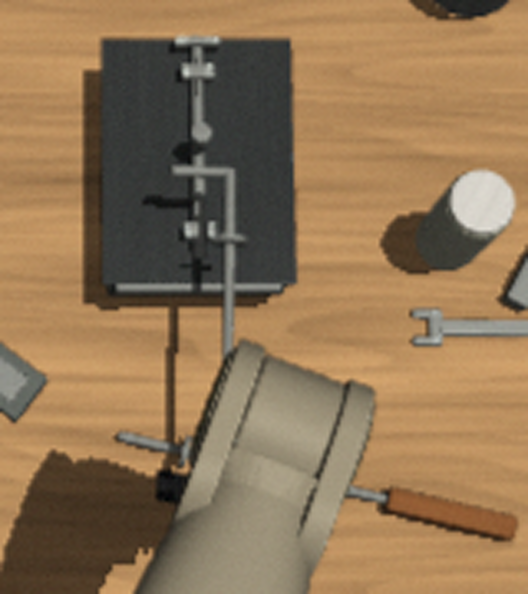

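View pics/z9.png

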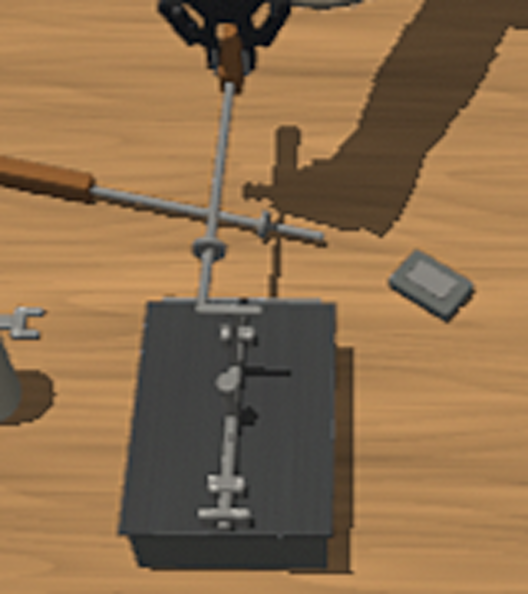

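```bash
cat >> h.py <<'E'
def tri(a,b):
    o1,d1=ray('top',a);o2,d2=ray('scene',b)
    A=np.stack([d1,-d2],1); s=np.linalg.lstsq(A,o2-o1,rcond=None)[0]
    p,q=o1+d1*s[0],o2+d2*s[1]; return ((p+q)/2).round(4),np.linalg.norm(p-q).round(4)
E
python3 - <<'E'
from h import *
print('corner',tri((161.8,350),(211.8,280.6)));print('tip',tri((161.2,332.4),(213.6,299.4)));print('collar',tri((182.1,350),(195.2,283)))
print('cap',tri((149.8,341),(235.6,289)))
E
```

```text
corner (array([ 0.7226, -0.0875,  0.2008]), np.float64(0.001))
tip (array([ 0.7254, -0.0335,  0.1967]), np.float64(0.001))
collar (array([ 0.6602, -0.0862,  0.1987]), np.float64(0.0004))
cap (array([ 0.7741, -0.0633,  0.1523]), np.float64(0.0004))
```

```bash
python3 plan.py .512 -.088 .285 90 10 .5
```

```text
t 8.7333 p [ 0.4294 -0.0792  0.2728] xang 88.6 z [-0.021  0.009 -1.   ] F [-0.7 -0.2 -3.3] w 0.0228 q [-0.37  0.08 -0.33  1.19  0.   -0.34]
[-0.04, 0.5, -0.09, -1.2, -0.5, -1.4, -0.05, 0.5, -0.07, 0.0, 0.0, 0.0, -0.05, 0.5, -0.07, 0.0, 0.0, 0.0, -0.06, 0.5, -0.08, 0.0, 0.0, 0.0, -0.05, 0.5, -0.07, 0.0, 0.0, 0.0, -0.03, 0.25, -0.04, 0.0, 0.0, 0.0, 0.0, 0.0, 0.0, 0.0, 0.0, 0.0, 0.0, 0.0, 0.0, 0.0, 0.0, 0.0, 0.0, 0.0, 0.0, 0.0, 0.0, 0.0, 0.0, 0.0, 0.0, 0.0, 0.0, 0.0]
end [ 0.5119 -0.088   0.285 ]
```

Call:
{"api": "play_rows", "payload": {"increments": [-0.04,0.3,-0.2,-1.2,-0.5,-1.4,-0.05,0.5,-0.1,0,0,0,-0.05,0.5,-0.07,0,0,0,-0.06,0.5,-0.08,0,0,0,-0.05,0.5,-0.07,0,0,0]}}

```text
time_s: 9.15
tcp_pos: [0.5005, -0.0861, 0.2909]
ee_rot: [0.003, 0.705, 0.71, 0.001]
force: [0.2, 0.1, -3.2]
width: 0.0231
```

```bash
python3 plan.py .512 -.088 .285 90 10 .5
```

```text
t 9.15 p [ 0.5005 -0.0861  0.2909] xang 90.4 z [ 0.005 -0.003 -1.   ] F [ 0.2  0.1 -3.2] w 0.0231 q [-0.33  0.18 -0.16  1.23 -0.   -0.34]
[-0.06, 0.38, 0.2, 0.3, 0.1, 0.4, 0.0, 0.0, 0.0, 0.0, 0.0, 0.0, 0.0, 0.0, 0.0, 0.0, 0.0, 0.0, 0.0, 0.0, 0.0, 0.0, 0.0, 0.0, 0.0, 0.0, 0.0, 0.0, 0.0, 0.0, 0.0, 0.0, 0.0, 0.0, 0.0, 0.0, 0.0, 0.0, 0.0, 0.0, 0.0, 0.0, 0.0, 0.0, 0.0, 0.0, 0.0, 0.0, 0.0, 0.0, 0.0, 0.0, 0.0, 0.0, 0.0, 0.0, 0.0, 0.0, 0.0, 0.0]
end [ 0.512  -0.0879  0.2849]
```

Call:
{"api": "play_rows", "payload": {"increments": [-0.06,0.38,0.2,0.3,0.1,0.4,0,0,0,0,0,0,0,0,0,0,0,0]}}

```text
time_s: 9.4
tcp_pos: [0.5179, -0.0887, 0.287]
ee_rot: [0.004, 0.706, 0.709, 0.002]
force: [-0.3, -0.5, -3.6]
width: 0.0227
```

```bash
python3 plan.py .512 -.088 .245 90 5 .4;  python3 - <<'E'
from h import *
for c in('top','scene'):
    im=save(c,c+'6')
cv2.imwrite('pics/z10.png',cv2.resize(cv2.imread('pics/top6.png')[110:230,290:400],None,fx=5,fy=5,interpolation=cv2.INTER_CUBIC))
cv2.imwrite('pics/z11.png',cv2.resize(cv2.imread('pics/scene6.png')[180:300,240:350],None,fx=5,fy=5,interpolation=cv2.INTER_CUBIC))
E
```

```text
t 9.4 p [ 0.5179 -0.0887  0.287 ] xang 90.2 z [ 0.008 -0.003 -1.   ] F [-0.3 -0.5 -3.6] w 0.0227 q [-0.32  0.22 -0.12  1.22 -0.   -0.33]
[0.01, -0.06, 0.4, 0.5, 0.2, 0.2, 0.01, -0.06, 0.4, 0.0, 0.0, 0.0, 0.0, -0.05, 0.4, 0.0, 0.0, 0.0, 0.0, -0.03, 0.2, 0.0, 0.0, 0.0, 0.0, 0.0, 0.0, 0.0, 0.0, 0.0]
end [ 0.512  -0.0881  0.245 ]
```

View pics/z10.png

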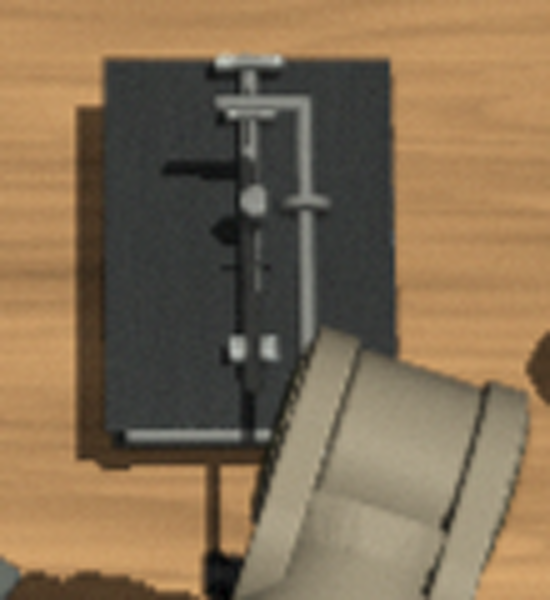

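View pics/z11.png

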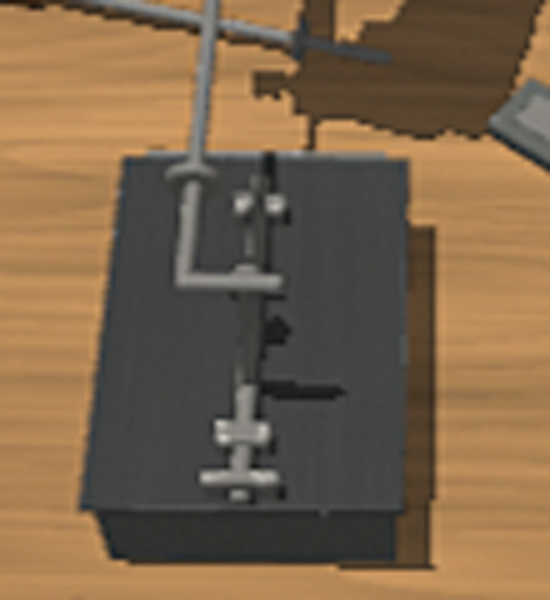

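```bash
python3 - <<'E'
from h import *
print('corner',tri((130.2,351.4),(236.2,276.8)));print('tip',tri((130.4,333.4),(236.2,296.6)));print('collar',tri((150.4,351.4),(213.5,278.3)))
E
```

```text
corner (array([ 0.816 , -0.0902,  0.2189]), np.float64(0.0019))
tip (array([ 0.8153, -0.0359,  0.219 ]), np.float64(0.0017))
collar (array([ 0.7494, -0.0894,  0.2314]), np.float64(0.0002))
```

Call:
{"api": "play_rows", "payload": {"increments": [0.01,-0.06,0.4,0.5,0.2,0.2,0.01,-0.06,0.4,0,0,0,0,-0.05,0.4,0,0,0,0,-0.03,0.3,0,0,0,0,0,0,0,0,0]}}

```text
time_s: 9.92
tcp_pos: [0.5081, -0.0874, 0.2393]
ee_rot: [-0.001, 0.707, 0.707, -0.0]
force: [-0.8, -0.6, -3.9]
width: 0.0225
```

```bash
python3 plan.py .51 -.088 .2015 90 5 .4;  python3 - <<'E'
from h import *
for c in('top','scene'):
    im=save(c,c+'7')
cv2.imwrite('pics/z12.png',np.hstack([cv2.resize(cv2.imread(f'pics/{c}7.png')[r:r+120,q:q+80],None,fx=5,fy=5,interpolation=cv2.INTER_CUBIC) for c,r,q in (('top',110,300),('scene',180,250))]))
E
```

```text
t 9.9167 p [ 0.5081 -0.0874  0.2393] xang 90.0 z [-0.002  0.001 -1.   ] F [-0.8 -0.6 -3.9] w 0.0225 q [-0.33  0.23 -0.23  1.12 -0.   -0.33]
[-0.01, 0.02, 0.4, -0.1, 0.0, 0.0, -0.01, 0.02, 0.4, 0.0, 0.0, 0.0, 0.0, 0.02, 0.4, 0.0, 0.0, 0.0, 0.0, 0.0, 0.06, 0.0, 0.0, 0.0, 0.0, 0.0, 0.0, 0.0, 0.0, 0.0]
end [ 0.5099 -0.0879  0.2015]
```

View pics/z12.png

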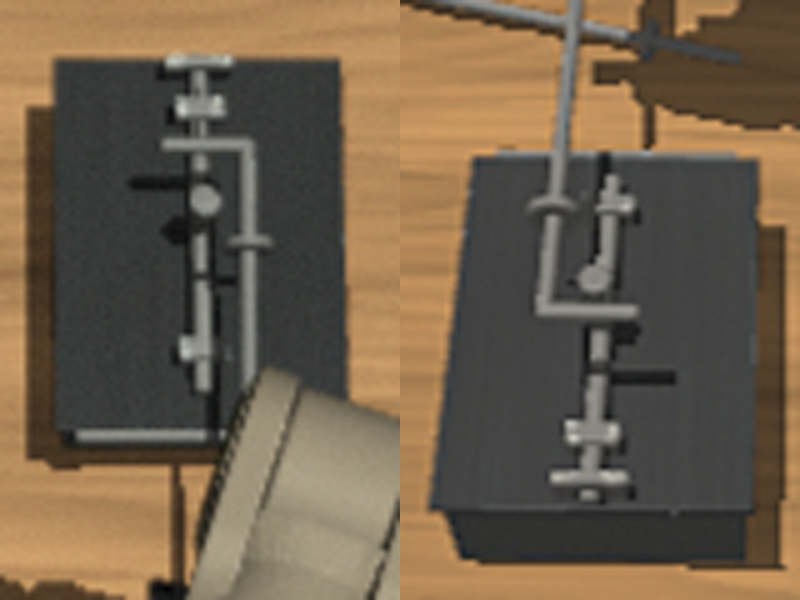

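Call:
{"api": "play_rows", "payload": {"increments": [-0.01,0.05,0.4,-0.1,0,0,-0.01,0.02,0.4,0,0,0,0,0.02,0.4,0,0,0,0,0,0.04,0,0,0,0,0,0,0,0,0]}}

```text
time_s: 10.43
tcp_pos: [0.5142, -0.0891, 0.207]
ee_rot: [0.004, 0.707, 0.707, 0.003]
force: [0.8, 0.8, -3.3]
width: 0.0231
```

```bash
python3 plan.py .498 -.088 .2015 90 5 .4;  python3 - <<'E'
from h import *
for c in('top','scene'):
    im=save(c,c+'8')
cv2.imwrite('pics/z13.png',np.hstack([cv2.resize(cv2.imread(f'pics/{c}8.png')[r:r+120,q:q+80],None,fx=5,fy=5,interpolation=cv2.INTER_CUBIC) for c,r,q in (('top',110,300),('scene',180,250))]))
E
```

```text
t 10.4333 p [ 0.5142 -0.0891  0.207 ] xang 90.0 z [ 0.01  -0.003 -1.   ] F [ 0.8  0.8 -3.3] w 0.0231 q [-0.33  0.26 -0.28  1.03  0.   -0.33]
[0.03, -0.4, 0.13, 0.6, 0.2, 0.0, 0.01, -0.14, 0.05, 0.0, 0.0, 0.0, 0.0, 0.0, 0.0, 0.0, 0.0, 0.0, 0.0, 0.0, 0.0, 0.0, 0.0, 0.0, 0.0, 0.0, 0.0, 0.0, 0.0, 0.0]
end [ 0.4981 -0.088   0.2015]
```

View pics/z13.png

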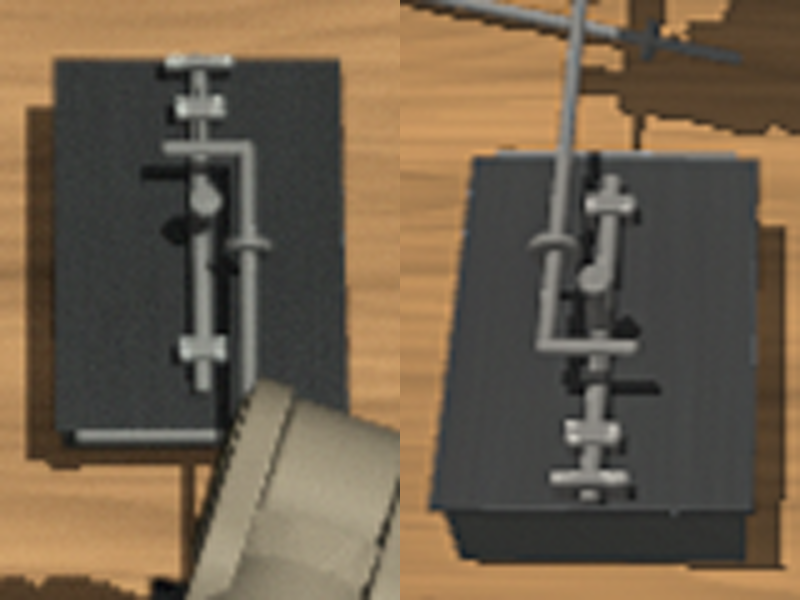

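Call:
{"api": "play_rows", "payload": {"increments": [0,-0.1,0.2,0.6,0.2,0,0,0,0,0,0,0,0,0,0,0,0,0]}}

```text
time_s: 10.78
tcp_pos: [0.5122, -0.0895, 0.2031]
ee_rot: [0.001, 0.707, 0.707, 0.001]
force: [0.9, 0.0, -4.1]
width: 0.0233
```

```bash
python3 plan.py .49 -.088 .2015 90 5 .2
```

```text
t 10.7833 p [ 0.5122 -0.0895  0.2031] xang 90.0 z [ 0.002 -0.    -1.   ] F [ 0.9  0.  -4.1] w 0.0233 q [-0.33  0.26 -0.28  1.03  0.   -0.33]
[0.01, -0.2, 0.01, 0.1, 0.0, 0.0, 0.02, -0.2, 0.02, 0.0, 0.0, 0.0, 0.01, -0.2, 0.01, 0.0, 0.0, 0.0, 0.01, -0.14, 0.01, 0.0, 0.0, 0.0, 0.0, 0.0, 0.0, 0.0, 0.0, 0.0]
end [ 0.49   -0.088   0.2016]
```

Call:
{"api": "play_rows", "payload": {"increments": [0.01,-0.25,0.02,0.1,0,0,0.01,-0.25,0.01,0,0,0,0.01,-0.25,0.01,0,0,0]}}

```text
time_s: 11.03
tcp_pos: [0.4896, -0.0889, 0.2024]
ee_rot: [0.001, 0.707, 0.707, 0.0]
force: [-0.6, -0.0, -2.7]
width: 0.0232
```

```bash
python3 plan.py .455 -.088 .2015 90 5 .2
```

```text
t 11.0333 p [ 0.4896 -0.0889  0.2024] xang 90.0 z [ 0.002 -0.001 -1.   ] F [-0.6 -0.  -2.7] w 0.0232 q [-0.34  0.22 -0.34  1.01 -0.   -0.34]
[0.01, -0.2, 0.0, 0.1, 0.0, 0.0, 0.0, -0.2, 0.01, 0.0, 0.0, 0.0, 0.01, -0.2, 0.0, 0.0, 0.0, 0.0, 0.0, -0.2, 0.01, 0.0, 0.0, 0.0, 0.01, -0.2, 0.0, 0.0, 0.0, 0.0]
end [ 0.4596 -0.088   0.2018]
```

Call:
{"api": "play_rows", "payload": {"increments": [0.01,-0.25,0,0.1,0,0,0,-0.25,0.01,0,0,0,0.01,-0.25,0,0,0,0]}}

```text
time_s: 11.28
tcp_pos: [0.4662, -0.0885, 0.2029]
ee_rot: [0.002, 0.707, 0.707, 0.001]
force: [3.2, -0.5, -4.0]
width: 0.0226
```

```bash
python3 plan.py .445 -.088 .2015 90 5 .2;  python3 - <<'E'
from h import *
for c in('top','scene'):
    im=save(c,c+'9')
cv2.imwrite('pics/z14.png',np.hstack([cv2.resize(cv2.imread(f'pics/{c}9.png')[r:r+120,q:q+80],None,fx=5,fy=5,interpolation=cv2.INTER_CUBIC) for c,r,q in (('top',110,300),('scene',180,250))]))
E
```

```text
t 11.2833 p [ 0.4662 -0.0885  0.2029] xang 90.0 z [ 0.005 -0.001 -1.   ] F [ 3.2 -0.5 -4. ] w 0.0226 q [-0.36  0.17 -0.39  1.    0.   -0.36]
[0.0, -0.2, 0.01, 0.3, 0.1, 0.0, 0.01, -0.2, 0.01, 0.0, 0.0, 0.0, 0.0, -0.2, 0.02, 0.0, 0.0, 0.0, 0.01, -0.11, 0.01, 0.0, 0.0, 0.0, 0.0, 0.0, 0.0, 0.0, 0.0, 0.0]
end [ 0.4449 -0.0879  0.2014]
```

View pics/z14.png

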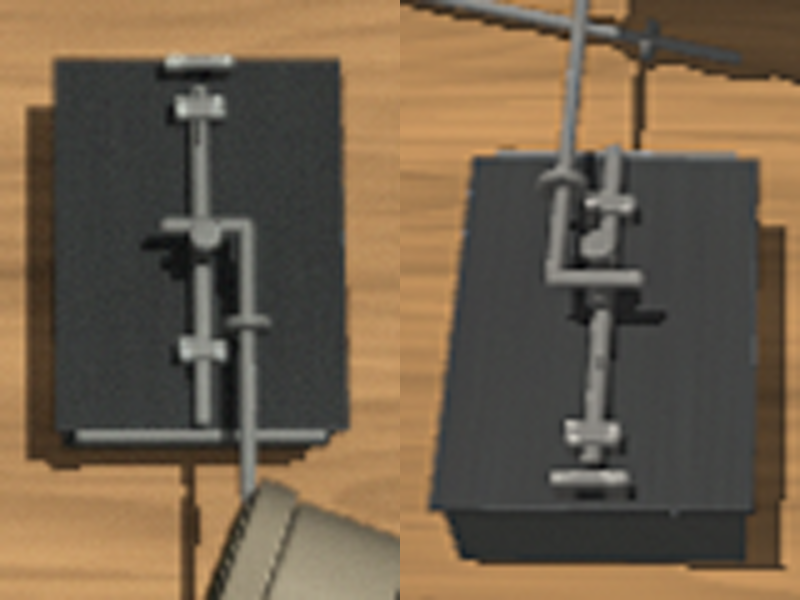

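Call:
{"api": "play_rows", "payload": {"increments": [0,-0.25,0.01,0.3,0.1,0,0.01,-0.25,0.01,0,0,0,0,-0.25,0.02,0,0,0]}}

```text
time_s: 11.63
tcp_pos: [0.4433, -0.0884, 0.2026]
ee_rot: [0.001, 0.707, 0.707, 0.001]
force: [2.9, -0.7, -2.6]
width: 0.0226
```

```bash
python3 plan.py .435 -.088 .2015 90 5 .2
```

```text
t 11.6333 p [ 0.4433 -0.0884  0.2026] xang 90.0 z [ 0.002  0.    -1.   ] F [ 2.9 -0.7 -2.6] w 0.0226 q [-0.38  0.14 -0.44  0.99  0.   -0.38]
[0.01, -0.2, 0.03, 0.1, 0.0, 0.0, 0.0, -0.08, 0.01, 0.0, 0.0, 0.0, 0.0, 0.0, 0.0, 0.0, 0.0, 0.0, 0.0, 0.0, 0.0, 0.0, 0.0, 0.0, 0.0, 0.0, 0.0, 0.0, 0.0, 0.0]
end [ 0.4349 -0.0881  0.2014]
```

Now small pulls until the force rises at the stop.

Call:
{"api": "play_rows", "payload": {"increments": [0,-0.1,0.01,0.1,0,0,0,-0.1,0.01,0,0,0]}}

```text
time_s: 11.8
tcp_pos: [0.4387, -0.0887, 0.203]
ee_rot: [0.003, 0.707, 0.707, 0.003]
force: [17.8, 2.2, -5.1]
width: 0.0229
```

Call:
{"api": "play_rows", "payload": {"increments": [0,-0.08,0,0,0,0,0,-0.08,0,0,0,0]}}

```text
time_s: 11.97
tcp_pos: [0.4383, -0.0896, 0.2048]
ee_rot: [0.007, 0.707, 0.708, 0.007]
force: [9.9, 1.7, -5.4]
width: 0.0223
```

Call:
{"api": "play_rows", "payload": {"increments": [0,0.2,0,0.4,0.8,0,0,0.3,0,0.4,0,0,0,0.2,0,0,0,0,0,0,0,0,0,0]}}

```text
time_s: 12.3
tcp_pos: [0.4585, -0.0894, 0.2045]
ee_rot: [-0.005, 0.707, 0.707, 0.005]
force: [0.3, 0.2, -3.5]
width: 0.0227
```

```bash
python3 plan.py .459 -.0885 .26 90 5 .4;  python3 - <<'E'
from h import *
for c in('top','scene'):
    im=save(c,c+'10')
cv2.imwrite('pics/z15.png',np.hstack([cv2.resize(cv2.imread(f'pics/{c}10.png')[r:r+120,q:q+80],None,fx=5,fy=5,interpolation=cv2.INTER_CUBIC) for c,r,q in (('top',110,300),('scene',180,250))]))
E
```

```text
t 12.3 p [ 0.4585 -0.0894  0.2045] xang 90.1 z [ 0.001  0.014 -1.   ] F [ 0.3  0.2 -3.5] w 0.0227 q [-0.37  0.17 -0.4   1.01  0.01 -0.37]
[0.01, 0.0, -0.4, 0.0, -0.8, 0.1, 0.01, 0.01, -0.4, 0.0, 0.0, 0.0, 0.01, 0.0, -0.4, 0.0, 0.0, 0.0, 0.0, 0.01, -0.4, 0.0, 0.0, 0.0, 0.01, 0.0, -0.25, 0.0, 0.0, 0.0]
end [ 0.459  -0.0884  0.26  ]
```

View pics/z15.png

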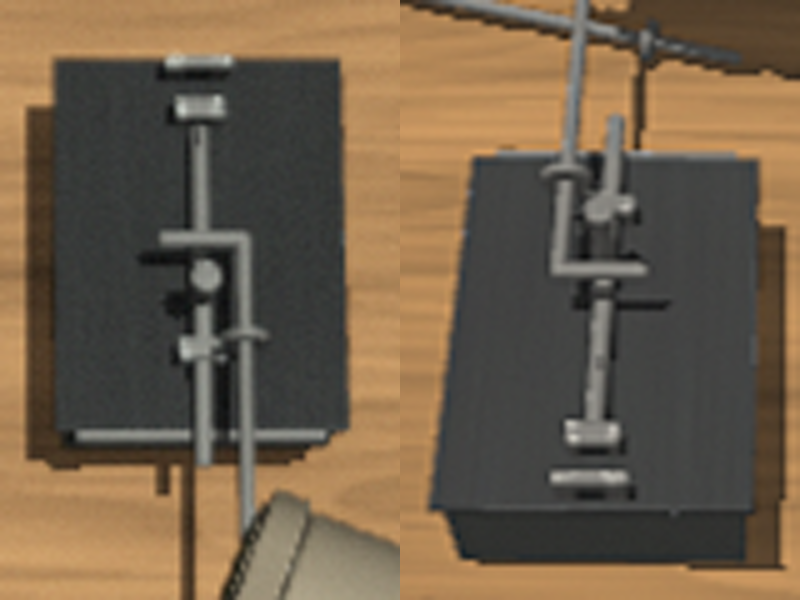

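```bash
python3 - <<'E'
from h import *
print(at('top',(149.8,341),.158),at('top',(165,341.2),.158), at('scene',(235.6,289),.158),at('scene',(221.6,290),.158))
E
```

```text
[ 0.77245565 -0.06279119  0.158     ] [ 0.72359291 -0.06290482  0.158     ] [ 0.77750217 -0.0629002   0.158     ] [ 0.72867398 -0.06315136  0.158     ]
```

Call:
{"api": "play_rows", "payload": {"increments": [0.01,0.05,-0.4,0,-0.4,0.1,0.01,0.03,-0.4,0,0,0,0.01,0,-0.4,0,0,0,0,0.01,-0.4,0,0,0,0,0,-0.4,0,0,0]}}

```text
time_s: 12.82
tcp_pos: [0.4553, -0.0869, 0.2609]
ee_rot: [-0.01, 0.707, 0.707, -0.002]
force: [-0.2, 0.6, -3.6]
width: 0.0225
```

```bash
python3 plan.py .459 -.0885 .28 90 5 .4;  python3 - <<'E'
from h import *
for c in('top','scene'):
    im=save(c,c+'11')
cv2.imwrite('pics/z16.png',np.hstack([cv2.resize(cv2.imread(f'pics/{c}11.png')[r:r+120,q:q+80],None,fx=5,fy=5,interpolation=cv2.INTER_CUBIC) for c,r,q in (('top',110,300),('scene',180,250))]))
E
```

```text
t 12.8167 p [ 0.4553 -0.0869  0.2609] xang 90.0 z [-0.016  0.011 -1.   ] F [-0.2  0.6 -3.6] w 0.0225 q [-0.36  0.13 -0.3   1.16  0.   -0.36]
[-0.03, 0.07, -0.4, -0.9, -0.7, 0.0, -0.02, 0.05, -0.24, 0.0, 0.0, 0.0, 0.0, 0.0, 0.0, 0.0, 0.0, 0.0, 0.0, 0.0, 0.0, 0.0, 0.0, 0.0, 0.0, 0.0, 0.0, 0.0, 0.0, 0.0]
end [ 0.4591 -0.0886  0.2801]
```

View pics/z16.png

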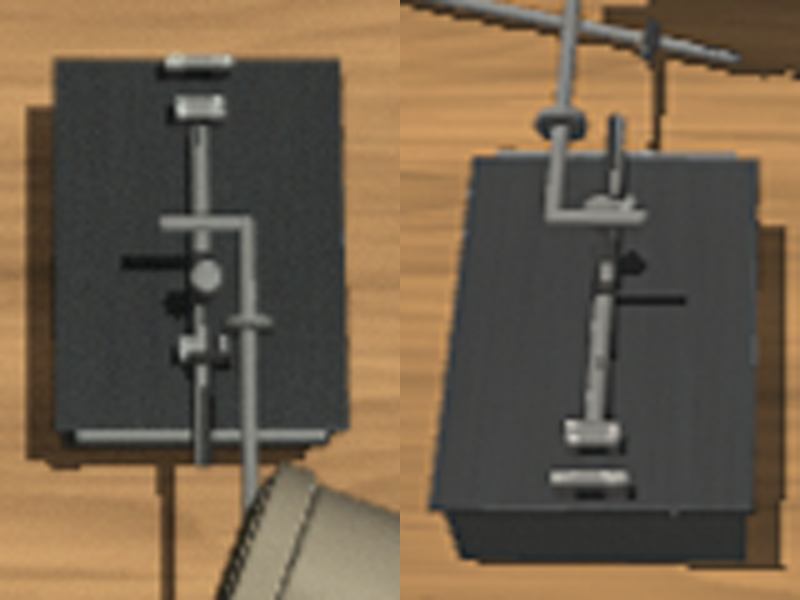

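Call:
{"api": "play_rows", "payload": {"increments": [-0.03,0.07,-0.5,-0.9,-0.7,0,-0.02,0.05,-0.4,0,0,0,0,0,-0.2,0,0,0]}}

```text
time_s: 13.17
tcp_pos: [0.4584, -0.0885, 0.2943]
ee_rot: [0.001, 0.707, 0.707, -0.001]
force: [0.6, -0.7, -3.6]
width: 0.0228
```

```bash
python3 plan.py .42 .2466 .29 169 20 .7
```

```text
t 13.1667 p [ 0.4584 -0.0885  0.2943] xang 90.0 z [-0.    -0.002 -1.   ] F [ 0.6 -0.7 -3.6] w 0.0228 q [-0.36  0.11 -0.24  1.23 -0.   -0.36]
[0.7, -0.08, 0.01, 0.0, 0.0, -7.0, 0.7, 0.01, 0.01, 0.0, 0.0, -7.0, 0.7, 0.09, 0.01, 0.0, 0.0, -7.0, 0.7, 0.18, 0.01, 0.0, 0.0, -7.0, 0.7, 0.27, 0.01, 0.0, 0.0, -7.0, 0.7, 0.38, 0.01, 0.0, 0.0, -7.0, 0.7, 0.5, 0.01, 0.0, 0.0, -7.0, 0.7, 0.64, 0.01, 0.0, 0.0, -7.0, 0.6, 0.7, 0.01, 0.0, 0.0, -7.0, 0.46, 0.7, 0.01, -0.1, 0.0, -7.0, 0.35, 0.7, 0.01, 0.0, 0.0, -7.0, 0.25, 0.7, 0.0, 0.0, 0.0, -2.0, 0.22, 0.7, 0.01, 0.0, 0.0, 0.0, 0.22, 0.7, 0.0, 0.0, 0.0, 0.0, 0.1, 0.29, 0.01, 0.0, 0.0, 0.0, 0.0, 0.0, 0.0, 0.0, 0.0, 0.0, 0.0, 0.0, 0.0, 0.0, 0.0, 0.0, 0.0, 0.0, 0.0, 0.0, 0.0, 0.0, 0.0, 0.0, 0.0, 0.0, 0.0, 0.0, 0.0, 0.0, 0.0, 0.0, 0.0, 0.0]
end [0.4199 0.2468 0.2899]
```

Call:
{"api": "play_rows", "payload": {"increments": [0.5,-0.08,0,0,0,-3,0.7,0,0,0,0,-5,0.7,0.09,0,0,0,-6,0.7,0.15,0,0,0,-6,0.7,0.22,0,0,0,-6]}}

```text
time_s: 13.58
tcp_pos: [0.4533, 0.0113, 0.296]
ee_rot: [0.004, 0.526, 0.851, -0.002]
force: [1.1, -0.7, -3.0]
width: 0.0231
```

```bash
python3 plan.py .42 .2466 .28 169 15 .7
```

```text
t 13.5833 p [0.4533 0.0113 0.296 ] xang 116.5 z [ 0.004 -0.006 -1.   ] F [ 1.1 -0.7 -3. ] w 0.0231 q [-0.15  0.08 -0.27  1.22 -0.01 -0.61]
[0.7, 0.23, 0.04, 0.0, 0.1, -7.0, 0.7, 0.33, 0.05, 0.0, 0.1, -7.0, 0.7, 0.45, 0.05, 0.0, 0.0, -7.0, 0.7, 0.58, 0.06, 0.0, 0.0, -7.0, 0.67, 0.7, 0.06, 0.0, 0.1, -7.0, 0.52, 0.7, 0.06, 0.0, 0.0, -7.0, 0.4, 0.7, 0.05, -0.1, 0.1, -7.0, 0.29, 0.7, 0.05, 0.0, 0.0, -3.5, 0.24, 0.7, 0.05, 0.0, 0.0, 0.0, 0.17, 0.5, 0.04, 0.0, 0.0, 0.0, 0.0, 0.0, 0.0, 0.0, 0.0, 0.0, 0.0, 0.0, 0.0, 0.0, 0.0, 0.0, 0.0, 0.0, 0.0, 0.0, 0.0, 0.0, 0.0, 0.0, 0.0, 0.0, 0.0, 0.0, 0.0, 0.0, 0.0, 0.0, 0.0, 0.0]
end [0.4199 0.2467 0.2799]
```

Call:
{"api": "play_rows", "payload": {"increments": [0.7,0.23,0,0,0.1,-6,0.7,0.33,0,0,0.1,-6,0.7,0.42,0,0,0,-6,0.7,0.53,0,0,0,-6,0.67,0.63,0,0,0.1,-6]}}

```text
time_s: 14.0
tcp_pos: [0.4338, 0.1384, 0.2952]
ee_rot: [0.001, 0.276, 0.961, -0.002]
force: [0.1, -0.1, -3.2]
width: 0.0229
```

```bash
python3 plan.py .42 .2466 .28 169 15 .7
```

```text
t 14.0 p [0.4338 0.1384 0.2952] xang 147.9 z [ 0.002 -0.004 -1.   ] F [ 0.1 -0.1 -3.2] w 0.0229 q [ 0.13  0.08 -0.26  1.22 -0.   -0.88]
[0.57, 0.7, 0.12, -0.1, 0.1, -7.0, 0.44, 0.7, 0.11, 0.0, 0.0, -7.0, 0.33, 0.7, 0.11, -0.1, 0.1, -7.0, 0.24, 0.7, 0.1, 0.0, 0.0, -0.1, 0.12, 0.37, 0.06, 0.0, 0.0, 0.0, 0.0, 0.0, 0.0, 0.0, 0.0, 0.0, 0.0, 0.0, 0.0, 0.0, 0.0, 0.0, 0.0, 0.0, 0.0, 0.0, 0.0, 0.0, 0.0, 0.0, 0.0, 0.0, 0.0, 0.0, 0.0, 0.0, 0.0, 0.0, 0.0, 0.0, 0.0, 0.0, 0.0, 0.0, 0.0, 0.0, 0.0, 0.0, 0.0, 0.0, 0.0, 0.0, 0.0, 0.0, 0.0, 0.0, 0.0, 0.0, 0.0, 0.0, 0.0, 0.0, 0.0, 0.0, 0.0, 0.0, 0.0, 0.0, 0.0, 0.0]
end [0.42   0.2465 0.28  ]
```

Call:
{"api": "play_rows", "payload": {"increments": [0.57,0.7,0.12,-0.1,0.1,-6,0.44,0.7,0.11,0,0,-6,0.33,0.7,0.11,-0.1,0.1,-5,0.24,0.7,0.1,0,0,-3,0.12,0.2,0.06,0,0,-1]}}

```text
time_s: 14.42
tcp_pos: [0.4181, 0.2495, 0.2799]
ee_rot: [0.001, 0.083, 0.997, 0.001]
force: [0.4, -0.4, -3.9]
width: 0.0229
```

Call:
{"api": "play_rows", "payload": {"increments": [0,0,0.3,0,0,0,0,0,0,0,0,0]}}

```text
time_s: 14.58
tcp_pos: [0.4169, 0.2508, 0.2696]
ee_rot: [0.0, 0.081, 0.997, 0.0]
force: [-0.1, -1.3, -4.2]
width: 0.023
```

```bash
python3 plan.py .42 .2466 .13 169 15 .6
```

```text
t 14.5833 p [0.4169 0.2508 0.2696] xang 170.7 z [ 0.001  0.001 -1.   ] F [-0.1 -1.3 -4.2] w 0.023 q [ 0.38  0.16 -0.24  1.17  0.   -1.03]
[-0.02, -0.02, 0.6, 0.0, 0.0, 1.7, -0.02, -0.01, 0.6, 0.0, 0.0, 0.0, -0.01, -0.02, 0.6, 0.0, 0.0, 0.0, -0.02, -0.01, 0.6, 0.0, 0.0, 0.0, -0.01, -0.02, 0.6, 0.0, 0.0, 0.0, -0.02, -0.01, 0.6, 0.0, 0.0, 0.0, -0.01, -0.02, 0.6, 0.0, 0.0, 0.0, -0.01, -0.01, 0.45, 0.0, 0.0, 0.0, 0.0, 0.0, 0.0, 0.0, 0.0, 0.0, 0.0, 0.0, 0.0, 0.0, 0.0, 0.0, 0.0, 0.0, 0.0, 0.0, 0.0, 0.0, 0.0, 0.0, 0.0, 0.0, 0.0, 0.0, 0.0, 0.0, 0.0, 0.0, 0.0, 0.0, 0.0, 0.0, 0.0, 0.0, 0.0, 0.0, 0.0, 0.0, 0.0, 0.0, 0.0, 0.0]
end [0.4199 0.2467 0.1301]
```

Call:
{"api": "play_rows", "payload": {"increments": [-0.02,-0.02,0.6,0,0,1.7,-0.02,-0.01,0.6,0,0,0,-0.01,-0.02,0.6,0,0,0,-0.02,-0.01,0.6,0,0,0,-0.01,-0.02,0.5,0,0,0]}}

```text
time_s: 15.0
tcp_pos: [0.4216, 0.2435, 0.1826]
ee_rot: [0.004, 0.102, 0.995, 0.001]
force: [-0.5, -0.5, -3.4]
width: 0.0229
```

```bash
python3 plan.py .42 .2466 .105 169 5 .6
```

```text
t 15.0 p [0.4216 0.2435 0.1826] xang 168.3 z [ 0.008  0.    -1.   ] F [-0.5 -0.5 -3.4] w 0.0229 q [ 0.36  0.21 -0.4   0.95 -0.   -1.01]
[0.02, 0.02, 0.6, 0.1, 0.5, -0.7, 0.02, 0.02, 0.6, 0.0, 0.0, 0.0, 0.02, 0.02, 0.6, 0.0, 0.0, 0.0, 0.01, 0.02, 0.6, 0.0, 0.0, 0.0, 0.01, 0.01, 0.19, 0.0, 0.0, 0.0]
end [0.4199 0.2466 0.1049]
```

Call:
{"api": "play_rows", "payload": {"increments": [0.02,0.02,0.6,0.1,0.5,-0.7,0.02,0.02,0.6,0,0,0,0.02,0.02,0.6,0,0,0,0.01,0.02,0.4,0,0,0,0,0,0,0,0,0]}}

```text
time_s: 15.42
tcp_pos: [0.4194, 0.2381, 0.1108]
ee_rot: [-0.002, 0.103, 0.995, -0.003]
force: [-0.4, -1.0, -3.8]
width: 0.0229
```

```bash
python3 plan.py .42 .2466 .083 169 5 .2;  python3 - <<'E'
from h import *
for c in('top','scene'):
    im=save(c,c+'12')
b=cv2.imread('pics/scene12.png')
cv2.imwrite('pics/z17.png',cv2.resize(b[130:200,345:485],None,fx=5,fy=5,interpolation=cv2.INTER_CUBIC))
E
```

```text
t 15.4167 p [0.4194 0.2381 0.1108] xang 168.1 z [-0.005 -0.005 -1.   ] F [-0.4 -1.  -3.8] w 0.0229 q [ 0.35  0.29 -0.49  0.79 -0.   -1.01]
[0.01, 0.06, 0.2, -0.3, -0.2, -0.9, 0.01, 0.06, 0.2, 0.0, 0.0, 0.0, 0.01, 0.06, 0.2, 0.0, 0.0, 0.0, 0.0, 0.06, 0.2, 0.0, 0.0, 0.0, 0.0, 0.04, 0.13, 0.0, 0.0, 0.0]
end [0.4201 0.2465 0.0829]
```

View pics/z17.png

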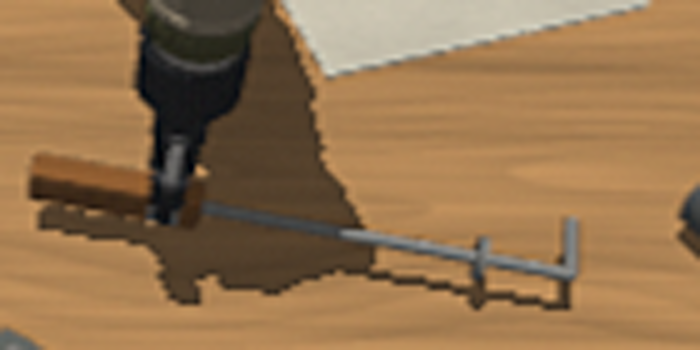

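Rod hangs level ~30 mm over the bench (slight nose-down shadows look even). Lower slowly.

Call:
{"api": "play_rows", "payload": {"increments": [0.01,0.06,0.25,-0.3,-0.2,-0.9,0.01,0.06,0.2,0,0,0,0.01,0.06,0.2,0,0,0,0,0,0,0,0,0]}}

```text
time_s: 15.85
tcp_pos: [0.4238, 0.2443, 0.0953]
ee_rot: [0.004, 0.096, 0.995, 0.002]
force: [0.1, -0.3, -3.2]
width: 0.023
```

```bash
python3 plan.py .42 .2466 .082 169 5 .1
```

```text
t 15.85 p [0.4238 0.2443 0.0953] xang 169.0 z [ 0.009  0.003 -1.   ] F [ 0.1 -0.3 -3.2] w 0.023 q [ 0.36  0.31 -0.51  0.74  0.   -1.02]
[0.03, 0.01, 0.1, 0.3, 0.5, 0.0, 0.03, 0.01, 0.1, 0.0, 0.0, 0.0, 0.03, 0.01, 0.1, 0.0, 0.0, 0.0, 0.03, 0.01, 0.1, 0.0, 0.0, 0.0, 0.02, 0.01, 0.04, 0.0, 0.0, 0.0]
end [0.42   0.2466 0.0821]
```

Call:
{"api": "play_rows", "payload": {"increments": [0,0,0.12,0.2,0.3,0,0,0,0.12,0,0,0,0,0,0.12,0,0,0]}}

```text
time_s: 16.1
tcp_pos: [0.4247, 0.2451, 0.0848]
ee_rot: [0.003, 0.096, 0.995, 0.001]
force: [-0.4, -0.4, -2.2]
width: 0.023
```

```bash
python3 plan.py .42 .2466 .082 169 5 .1
```

```text
t 16.1 p [0.4247 0.2451 0.0848] xang 169.0 z [ 0.005  0.002 -1.   ] F [-0.4 -0.4 -2.2] w 0.023 q [ 0.36  0.33 -0.52  0.72 -0.   -1.02]
[0.1, 0.01, 0.06, 0.1, 0.3, 0.0, 0.07, 0.01, 0.03, 0.0, 0.0, 0.0, 0.0, 0.0, 0.0, 0.0, 0.0, 0.0, 0.0, 0.0, 0.0, 0.0, 0.0, 0.0, 0.0, 0.0, 0.0, 0.0, 0.0, 0.0]
end [0.4199 0.2467 0.082 ]
```

Call:
{"api": "play_rows", "payload": {"increments": [0,0,0.07,0,0,0,0,0,0.05,0,0,0,0,0,0,0,0,0]}}

```text
time_s: 16.35
tcp_pos: [0.425, 0.2453, 0.0819]
ee_rot: [0.003, 0.095, 0.995, 0.001]
force: [-1.1, -1.4, -1.7]
width: 0.0229
```

Call:
{"api": "play_rows", "payload": {"increments": [0,0,0.05,0,0,0,0,0,0,0,0,0]}}

```text
time_s: 16.52
tcp_pos: [0.4253, 0.2455, 0.082]
ee_rot: [0.003, 0.095, 0.995, 0.002]
force: [-0.3, -0.6, -1.6]
width: 0.0232
```

```bash
python3 - <<'E'
from h import *
for c in('top','scene'):
    im=save(c,c+'13')
b=cv2.imread('pics/scene13.png')
cv2.imwrite('pics/z18.png',cv2.resize(b[130:200,345:485],None,fx=5,fy=5,interpolation=cv2.INTER_CUBIC))
E
```

```text
(no output)
```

View pics/z18.png

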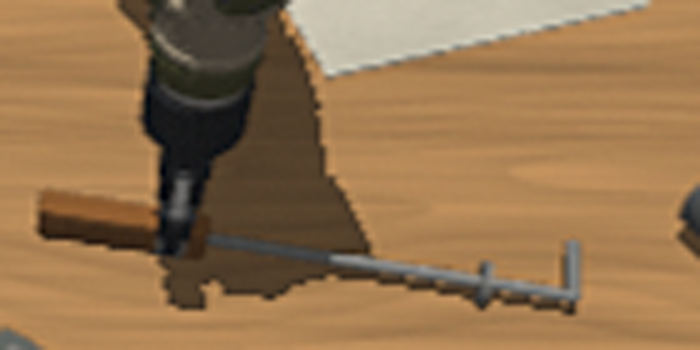

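Call:
{"api": "play_rows", "payload": {"increments": [0,0,0,0,0,0,0,0,0,0,0,0,0,0,0,0,0,0], "fingers": -0.2}}

```text
time_s: 16.87
tcp_pos: [0.4262, 0.2458, 0.0818]
ee_rot: [0.004, 0.095, 0.995, 0.002]
force: [-0.7, 0.7, 0.5]
width: 0.0341
```

Call:
{"api": "play_rows", "payload": {"increments": [0,0,0,0,0,0,0,0,0,0,0,0,0,0,0,0,0,0,0,0,0,0,0,0], "fingers": 1}}

```text
time_s: 17.2
tcp_pos: [0.4268, 0.246, 0.0817]
ee_rot: [0.005, 0.095, 0.995, 0.002]
force: [0.8, 0.0, -0.3]
width: 0.0804
```

Call:
{"api": "play_rows", "payload": {"increments": [0,0,-0.2,0,0,0,0,0,-0.4,0,0,0,0,0,-0.6,0,0,0,0,0,-0.8,0,0,0,0,0,-0.8,0,0,0]}}

```text
time_s: 17.62
tcp_pos: [0.4222, 0.2442, 0.1644]
ee_rot: [-0.001, 0.095, 0.995, -0.001]
force: [0.0, -0.6, 0.2]
width: 0.0855
```

Call:
{"api": "play_rows", "payload": {"increments": [0,0,-0.9,0,0,0,0,0,-0.9,0,0,0,0,0,-0.9,0,0,0,0,0,0,0,0,0,0,0,0,0,0,0]}}

```text
time_s: 18.03
tcp_pos: [0.4232, 0.2447, 0.2567]
ee_rot: [0.003, 0.095, 0.995, 0.001]
force: [0.1, 0.3, -0.8]
width: 0.0857
```

```bash
python3 - <<'E'
from h import *
for c in('top','scene'):
    im=save(c,c+'14')
cv2.imwrite('pics/z19.png',np.vstack([cv2.imread(f'pics/{c}14.png')[105:290,100:500] for c in('top','scene')]))
a=[cv2.imread(f'pics/scene{i}.png')[155:200,345:475] for i in (0,14)]
cv2.imwrite('pics/z20.png',np.vstack([cv2.resize(x,None,fx=6,fy=6,interpolation=cv2.INTER_CUBIC) for x in a]))
E
```

```text
(no output)
```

View pics/z19.png

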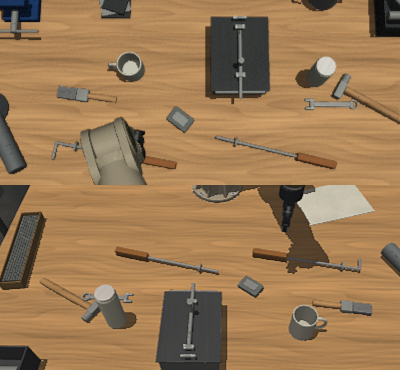

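View pics/z20.png

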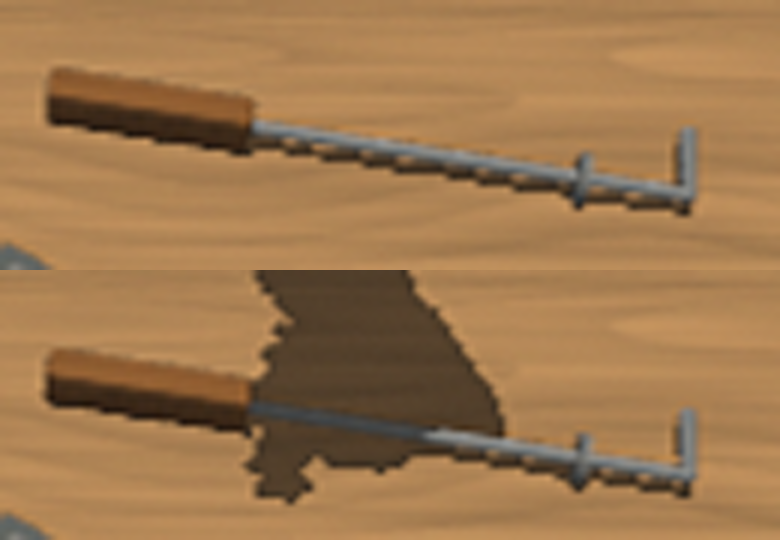

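The rod lies flat again, almost where it started (prong tip about (459, 178) in the scene view, shadow matching the first picture). The hand is clear, the bolt is drawn back, and the bystanders look unmoved.

```bash
python3 - <<'E'
from h import *
print(close_job())
E
```

```text
the job is handed in; nothing more can be done
None
```

I picked up the hooked rod by its handle, hooked the bolt's post from behind and drew the bolt back to its stop. The rod now lies flat on the bench almost where it started. I let go of it, raised the hand and handed the job in at about 18 s of the 64 s allowed. No verdict was reported.

- **Bolt:** the force read about 3 N while it slid, then rose to about 18 N at the stop. The pictures put the post at x ≈ 0.724 m (top camera) and 0.729 m (scene camera). About 0.725 m is expected when fully open.
- **Rod:** after release the scene picture shows it flat, with its shadow matching the first picture. The gripper was open at 86 mm with the tool at z ≈ 0.257 m, touching nothing.
- **Bystanders:** none looks moved in the final pictures, though I checked this only by eye. I made no move that took the hand near the box.
- **Disagreements:**
  - The two cameras differed by about 5 mm in x.
  - Their combined height for the bolt's cap came out about 5 mm low.
  - The networks placed the rod's grip point 10–20 mm from my own edge measurement, so I used mine; the grasp held.

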